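# Knock a stuck bath diverter home

### The arm

A 6-joint arm with a two-finger parallel gripper is mounted at the origin on the work surface. World frame = base frame: x ahead of the robot, y to its left, z up, the work surface at z = 0. Lengths are in mm, angles in rad, forces in N, time in s.
With the tool pointing down it reaches from about 350 to 975 mm from the base axis. Payload 7.1 kg.
Tool frame: the origin (TCP) lies midway between the tips of the shut fingers; the grasp point (between the pads) lies 19 mm behind it; z points along the fingers, y is the line along which they close (so a half turn about z gives the same grasp; the last joint's range is limited). The gripper opens to 88 mm and grips with 3 to 60 N. Pads are 20 mm wide; open, the fingers measure 115 mm over their backs; the gripper's body (75 mm by 178 mm) begins 61 mm behind the grasp point.
Start: joints at [-0.019, 0.423, 1.63, -0, 1.089, -0.019], TCP at [624.984, 0.026, 192.375] pointing down, gripper open.
Joint ranges: [-3, 3], [-0.9, 2.11], [0.09, 2.58], [-1.31, 4.45], [0.11, 2.69], [-2.54, 2.54]. Speed limits (rad/s): [2.39, 2.39, 3.01, 3.14, 3.14, 3.14].

### API

Orientations are given as a rotation vector (axis times angle).
In Python, from workcell import ctrl gives the robot as it stands. The module is installed in compiled form; this text tells all that it offers.
- The arm moves only by the tool apply_moves, never from a script. Its argument "targets" is a list of rows, each a list of 3 entries, a list of its own where there are three numbers: the opening, from -1 (shut) to 1 (fully open), then the shift along the tool's x, y, z normalised to -1 to 1, where 1 is 5 cm, then the turn, a rotation vector about the tool's x, y, z normalised to -1 to 1, where 1 is 90 degrees. In form: [[jaw, [x, y, z], [wx, wy, wz]], ...]. A call has 1 to 8 rows; each row shifts and turns the commanded pose from where the row before left it, along the tool's axes as they then stand; what a row does not reach is not made up. A row lasts 1/8 s, in which the tool goes at most 62.5 mm and 10.7 degrees, less where a joint would pass 70% of its speed; a pose out of reach is approached as far as the arm can. A call with a number of a shift or a turn outside -1 to 1 is refused whole. A call with a gripper value outside its range is refused whole. The fingers move at their own pace and stop on an object; the grip force is fixed at half the most. Time passes only in rows, so rows that do not move let the fingers close. It gives the time, the measured TCP pose, the force, the opening and the grip force at its end, in the units of the state.
- ctrl.get_obs(): the state, without advancing time (a new reading comes with each control period).
- ctrl.get_image(name): name is "scene" or "side" or "wrist"; returns a dict with "pixels" (420x560x3 uint8, blue, green, red), "camera_matrix" (3x3 intrinsics, pixels), "view" (4x4, takes a point from world to camera coordinates); the wrist camera has in their place "hand_eye" (4x4, takes a point from camera to tool coordinates, whose origin is the TCP and whose axes are the flange's). Camera axes: x right, y down, z forward; pixel columns grow to the right and rows downward; lengths in mm; the calibration is good to about 2 mm. A picture is of the moment at which its call begins: read the wrist's pose just before it. There is no depth.
- ctrl.close_job(): hands the job in; it is judged then, once.
Trained networks look in the newest picture that a camera, given by its name, has taken for a name from the list of things; names that differ only in an ending like _2 or _b are one class to them, and where a whole thing is asked for, a point or a joint stands for the part that bears it (a point fixed in the world has none). Each returns a list of dicts, best first, with "score" (0 to 1); they miss things now and then, are a little off and sometimes report something else, mostly with a low value. They report only what shows in the picture. A call takes as long as a camera call.
- ctrl.masks_of(label, camera): "region" (420x560 bool, what is visible of it) and "bbox" ([left, top, right, bottom] in pixels, round what is visible of it).
- ctrl.pinpoint(label, camera): "xy" ([column, row] in pixels: a listed point, or the origin of a listed thing).
The state is a dict: "t": time; "qpos": joint angles; "qvel": joint speeds; "joint_torque": joint torques, N m; "ee_pos": TCP position; "orientation": TCP orientation; "ft_force": force on the tool from outside, world axes, zero at the start; "moment": the same for the moment, N m; "width": finger opening in mm; "grasp_force": force on a finger pad.
Only numpy, scipy, OpenCV 4.12 (cv2) and the standard library are available. Lean on these libraries where they do the work, as an engineer would, in place of code of your own. Each camera call takes 0.05 s, during which the arm holds its last target. There are 200 camera calls.

### The job

The red-headed diverter pin of the bath mixer has seized in its raised position. Take the rubber mallet by its handle, knock the pin fully down with brisk blows of the mallet's head, then stand the mallet back on its head on the cork board, leaving the chrome mixer and the toiletry tubes unharmed.

Things in the scene. Friction and masses are not known exactly. Their poses are not given: they have to be found in the camera images.
- mallet: Rubber mallet, 0.45 kg, standing on a face of its black cylindrical head (60 mm diameter, 80 mm tall, faces alike). Level wooden handle, 22 mm wide, 30 mm tall, axis 40 mm above the lower face, runs along the mallet's own -x to 173 mm from the head's axis. Origin: centre of the head's lower (striking) face; z up along the head.
- mallet_grip (a point): Good point to grip the mallet's handle: on the handle's axis, 57 mm from the head's axis (mallet's -x) and 40 mm above its striking face; close the fingers across the handle (along the mallet's y).
- board: Cork board lying fixed on the worktop, 220 (x) x 200 (y) x 12 mm thick. Origin: centre of its underside, so its top is at z = 12 mm.
- mixer: Chrome bath mixer, fixed: level barrel along its y, 210 mm long, 50 mm thick, top 95 mm up, on legs; 110 mm spout along its -x; at y = +85 mm a 42 mm wide cartridge rises to 130 mm, its lever rod leaning out to y = +145 mm, 156 mm up. A steel collar (40 mm wide, top 101 mm up) at its centre guides the pin. Origin: on the worktop under the pin; z up.
- pin_head: Red round head of the diverter pin, 34 mm diameter, 12 mm thick, on the brass stem at the mixer's centre. Origin: centre of its underside; its top face is 12 mm higher.
- pin_top (a point): Centre of the top face of the pin's red head: 143 mm above the worktop when fully up, 121 mm when fully home.
- diverter (a joint): How far the pin has been driven down, m: 0 fully up, 0.022 fully home on its stop. A spring pushes it up, but limescale friction (6 to 8 N to move it) keeps it where it is left.
- tube_green: Toiletry tube, dark green with a black cap, 48 mm diameter, 102 mm tall, standing loose behind the mixer (mixer's +x side). Origin: centre of its underside.
- tube_white: Toiletry tube, white with a black cap, 48 mm diameter, 102 mm tall, standing loose behind the mixer (mixer's +x side). Origin: centre of its underside.
- tube_lime: Toiletry tube, lime yellow-green with a black cap, 48 mm diameter, 102 mm tall, standing loose behind the mixer (mixer's +x side). Origin: centre of its underside.

How it is judged:
By the outcome, as a careful person would: the job done as asked, in the order asked, and still so for the second after the job is handed in, with the robot touching nothing.
It also fails if it takes over 45 s, if anything falls off the work surface, if the arm or the gripper's body presses on something with over 40 N, if the wrist force passes 120 N, or if a joint passes its speed limit or range.

## Working session

There is one attempt and no reset: what is moved stays moved. The work goes in short steps, Python scripts to look and compute and a tool call to move; the robot and the scene stay as the last step left them, time stands still between calls to the robot, and variables do not carry over. Pictures are saved under pics/ and viewed, at most 10 in all, crops included, and the job is handed in when it is done.

Besides the shell and the picture viewer there is one more tool, called after "Call:" by a JSON object that holds its "api" and its "payload", one argument or row to a line. apply_moves: Moves the arm, as the interface text tells. Scaled input: -1 to 1 covers 5 cm each way for a shift and 90 degrees each way for a turn. Its arguments: {"type":"object","properties":{"targets":{"type":"array"}},"required":["targets"]}

```bash
mkdir -p pics
cat > h.py <<'E'
import numpy as np,cv2
from workcell import ctrl
from scipy.spatial.transform import Rotation as R
def views(names=("scene","side","wrist")):
    out={}
    for n in names:
        o=ctrl.get_obs(); im=ctrl.get_image(n)
        if n=="wrist":
            T=np.eye(4);T[:3,:3]=R.from_rotvec(o["orientation"]).as_matrix();T[:3,3]=o["ee_pos"]
            V=np.linalg.inv(T@np.array(im["hand_eye"]))
        else: V=np.array(im["view"])
        out[n]=(im["pixels"],np.array(im["camera_matrix"])@V[:3])
    return out
def tri(obs):
    A=[]
    for P,(u,v) in obs: A+= [u*P[2]-P[0], v*P[2]-P[1]]
    A=[a/np.linalg.norm(a[:3]) for a in A]
    X=np.linalg.svd(np.array(A))[2][-1];X=X[:3]/X[3]
    e=[np.round((P@np.r_[X,1])[:2]/(P@np.r_[X,1])[2]-uv,1).tolist() for P,uv in obs]
    return X.round(1),e
def onplane(P,uv,z):
    u,v=uv;A=np.array([u*P[2]-P[0],v*P[2]-P[1]])
    return np.linalg.solve(A[:,:2],-(A[:,2]*z+A[:,3])).round(1)
def proj(P,X):
    q=P@np.r_[X,1];return (q[:2]/q[2]).round(1)
E
python3 - <<'E'
from h import *
V=views()
for n in V: cv2.imwrite(f"pics/a_{n}.png",V[n][0])
for l in ["mallet","mallet_grip","board","mixer","pin_head","pin_top","tube_green","tube_white","tube_lime"]:
    ob=[]
    for n in V:
        r=ctrl.pinpoint(l,n)
        if r: print(l,n,np.round(r[0]["xy"],1),round(r[0]["score"],2)); 
        if r and r[0]["score"]>.4: ob.append((V[n][1],r[0]["xy"]))
    if len(ob)>1: print("   ",tri(ob))
print(ctrl.get_obs())
s=np.hstack([V["scene"][0],V["side"][0]]);
E
```

```text
mallet side [322.  177.4] 0.78
mallet wrist [237.5 364.9] 0.96
    (array([ 553.1, -283.6,   -1.4]), [[-0.9, 0.8], [-1.3, 2.0]])
mallet_grip scene [186.3 182.7] 0.59
mallet_grip side [345.  170.6] 0.84
mallet_grip wrist [188.9 394.7] 0.91
    (array([ 490. , -278. ,   47.7]), [[-1.2, 0.3], [-1.0, -1.0], [-4.1, -3.9]])
board scene [196.9 201.7] 0.84
board side [333.6 190.7] 0.59
board wrist [204.  346.3] 0.96
    (array([ 505.5, -244.7,   -3. ]), [[-0.1, 0.6], [0.4, -1.0], [-0.5, -1.5]])
mixer scene [369.5 234.6] 0.63
mixer side [282.8 318.3] 0.55
    (array([500.6, 232.7,   9.8]), [[0.7, 1.0], [1.1, -1.0]])
pin_head scene [379.6 204.8] 0.75
pin_head side [247.6 303.9] 0.7
    (array([537.8, 266.7, 124.2]), [[12.5, 14.7], [13.5, -16.6]])
pin_top scene [382.2 198.3] 0.53
pin_top side [286.2 277.4] 0.61
    (array([496.4, 238.5, 140.2]), [[0.7, 1.1], [1.1, -1.1]])
tube_green scene [356.3 266.1] 0.94
tube_green side [247.1 304.4] 0.62
    (array([589.6, 213.1,  -9.2]), [[-0.1, -0.2], [-0.2, 0.1]])
tube_white scene [392.1 276. ] 0.81
tube_white side [227.3 330.4] 0.82
    (array([600.5, 2
[... 228 characters left out ...]
': 1.5, 'qpos': array([-1.90164309e-02,  4.23093046e-01,  1.62993156e+00,  1.97736891e-05,
        1.08864147e+00, -1.89993580e-02]), 'qvel': array([-3.20630904e-04, -2.17448570e-03,  6.18879192e-04,  5.07276349e-04,
       -8.07388440e-05,  8.09054035e-04]), 'joint_torque': array([ 1.71643655e-04, -5.44572830e+01, -2.74042118e+01,  6.44667330e-02,
        1.68522494e-02, -1.26387604e-05]), 'ee_pos': array([6.24950440e+02, 2.23490916e-02, 1.92366983e+02]), 'orientation': array([-2.22142462e+00, -2.22136633e+00,  6.01630701e-05]), 'ft_force': array([-0.15765641, -0.65806613,  0.68421786]), 'moment': array([-0.05383356, -0.00162306, -0.00465392]), 'grasp_force': 0.0, 'width': 87.6407947196762}
```

View pics/a_scene.png

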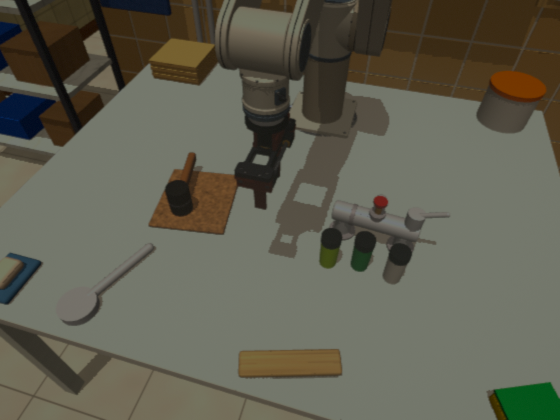

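View pics/a_side.png

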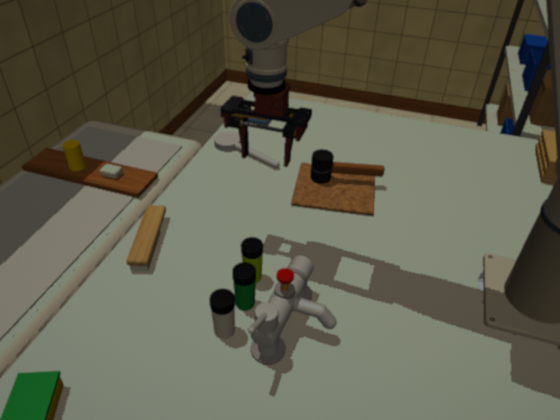

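Both views show the mallet standing on the cork board, its head near scene (178,197) and its handle pointing towards the base. The mixer's red pin is at scene (381,202) and side (286,276), with the tubes behind it. The networks agree with this, except for pin_head, which is off. I'll hover over the handle and turn the fingers across it.

Call:
{"api": "apply_moves", "payload": {
  "targets": [
    [1, [-0.8, -0.4, 0], [0, 0, 0]],
    [1, [-0.8, -0.4, 0], [0, 0, 0]],
    [1, [-0.8, -0.4, 0], [0, 0, 0]],
    [1, [-0.8, -0.4, 0], [0, 0, 0]],
    [1, [-0.8, -0.4, 0], [0, 0, 0]],
    [1, [-0.8, -0.4, 0], [0, 0, 0]],
    [1, [-0.76, -0.3, 0], [0, 0, 0]],
    [1, [0, 0, 0], [0, 0, 0]]
  ]
}}

```text
t: 2.5
ee_pos: [489.1, -280.1, 192.5]
orientation: [2.225, 2.217, -0.0]
ft_force: [0.5, 1.0, -0.1]
width: 87.5
grasp_force: 0.0
```

Call:
{"api": "apply_moves", "payload": {
  "targets": [
    [1, [0, 0, 0], [0, 0, -0.118]],
    [1, [0, 0, 0], [0, 0, -0.118]],
    [1, [0, 0, 0], [0, 0, -0.118]],
    [1, [0, 0, 0], [0, 0, -0.118]],
    [1, [0, 0, 0], [0, 0, -0.118]],
    [1, [0, 0, 0], [0, 0, -0.118]],
    [1, [0, 0, 0], [0, 0, -0.118]],
    [1, [0, 0, 0], [0, 0, -0.118]]
  ]
}}

```text
t: 3.5
ee_pos: [490.5, -276.9, 192.4]
orientation: [0.127, 3.139, 0.0]
ft_force: [0.1, 0.2, -0.3]
width: 87.8
grasp_force: 0.0
```

Run:
```python
from h import *
V=views()
cv2.imwrite("pics/b.png",V["wrist"][0])
for l in ["mallet","mallet_grip","board","pin_top"]:
    ob=[]
    for n in V:
        r=ctrl.pinpoint(l,n)
        if r: print(l,n,np.round(r[0]["xy"],1),round(r[0]["score"],2)); 
        if r and r[0]["score"]>.4: ob.append((V[n][1],r[0]["xy"]))
    if len(ob)>1: print("   ",tri(ob))
    for P,uv in ob: print("   plane",onplane(P,uv,{"mallet":12,"mallet_grip":52,"board":0,"pin_top":143}[l]))
o=ctrl.get_obs();print(o["t"],o["ee_pos"],R.from_rotvec(o["orientation"]).as_matrix().round(3),o["qpos"])
```

```text
mallet scene [181.2 208.5] 0.84
mallet side [320.9 176.8] 0.93
mallet wrist [295.6 232.3] 0.81
    (array([ 551. , -266.9,   14. ]), [[0.1, -0.4], [-0.1, 0.4], [-0.5, 0.8]])
   plane [ 550.8 -267.6]
   plane [ 551.8 -271.7]
   plane [ 550.7 -266.1]
mallet_grip scene [184.6 185.8] 0.97
mallet_grip side [344.3 169.4] 0.56
mallet_grip wrist [283.  202.5] 0.66
    (array([ 495.8, -278.1,   46.6]), [[-0.4, -1.1], [-2.4, 0.1], [-0.4, -4.5]])
   plane [ 504.1 -272. ]
   plane [ 488.4 -272.9]
   plane [ 499.6 -277.9]
board scene [198.5 201.2] 0.62
board wrist [306.6 193.7] 0.68
    (array([ 502.8, -244.8,   -1.9]), [[-1.4, 0.2], [2.4, -1.6]])
   plane [ 502.7 -240.4]
   plane [ 504.1 -248.1]
pin_top scene [379.2 203.8] 0.63
pin_top side [285.3 273.4] 0.72
pin_top wrist [308.7 191.9] 0.41
    (array([610.8,  32.8,  70.9]), [[-95.8, 32.1], [-19.3, -51.2], [256.8, 87.3]])
   plane [515.8 231.6]
   plane [501.4 235.4]
   plane [ 469.  -254.6]
4.25 [ 489.97741394 -278.02142395  192.38636811] [[-0.996  0.088  0.   ]
 [ 0.088  0.996  0.   ]
 [-0.     0.    -1.   ]] [-5.37260272e-01  3.33233555e-01  1.76807081e+00  3.60655194e-05
  1.04027226e+00 -2.01970617e+00]
```

View pics/b.png

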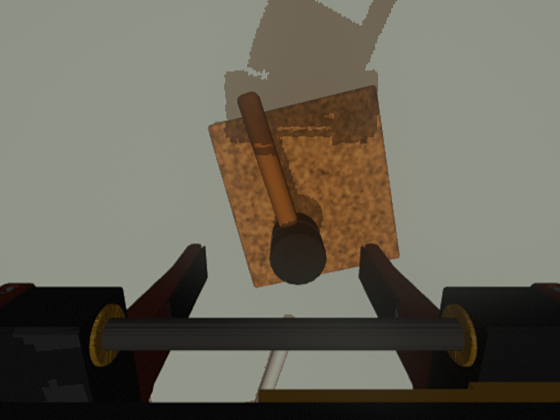

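The wrist view shows the handle running from its end at (249,98) to the head at (290,222), with the head's top centred near (298,250). I'll compute the yaw and head centre from these.

Run:
```python
from h import *
V=views(("wrist","scene","side"));im,P=V["wrist"]
for c in [(0,0)]:
  print("tcp px",proj(P,ctrl.get_obs()["ee_pos"]))
for n in V:
  m=ctrl.masks_of("mallet",n)
  if m:
    reg=m[0]["region"];hsv=cv2.cvtColor(V[n][0],cv2.COLOR_BGR2HSV)
    print(n,m[0]["score"],m[0]["bbox"],reg.sum())
    if n=="wrist":
      h=reg.copy();h[215:]=0
      ys=np.arange(105,215,10);mid=[np.mean(np.where(h[y])[0]) if h[y].any() else np.nan for y in ys]
      print(list(zip(ys,np.round(mid,1))))
      a,b=np.polyfit(ys[~np.isnan(mid)],np.array(mid)[~np.isnan(mid)],1)
      for z in(52,60,67):
        p,q=onplane(P,(a*105+b,105),z),onplane(P,(a*210+b,210),z)
        print(z,p,q,"yaw",np.degrees(np.arctan2(*(q-p)[::-1])))
# head top ring: centre fit: dark pixels
cv2.imwrite("pics/c.png",cv2.convertScaleAbs(cv2.resize(im[170:310,200:400],None,fx=4,fy=4),alpha=2.5,beta=20))
for xy in [(298,262),(298,250)]: print(onplane(P,xy,92))
```

```text
tcp px [283.  242.1]
wrist 0.66 [241.3, 93.0, 326.1, 283.7] 5989
[(np.int64(105), np.float64(251.0)), (np.int64(115), np.float64(254.5)), (np.int64(125), np.float64(257.5)), (np.int64(135), np.float64(260.5)), (np.int64(145), np.float64(263.5)), (np.int64(155), np.float64(266.5)), (np.int64(165), np.float64(270.0)), (np.int64(175), np.float64(273.0)), (np.int64(185), np.float64(277.0)), (np.int64(195), np.float64(280.5)), (np.int64(205), np.float64(283.5))]
52 [ 394.1 -302.6] [ 508.  -277.6] yaw 12.379586408888384
60 [ 394.5 -301.9] [ 505.7 -277.5] yaw 12.375961098943662
67 [ 394.9 -301.2] [ 503.7 -277.3] yaw 12.389334324679519
scene 0.85 [164.5, 152.7, 197.7, 218.7] 1037
side 0.58 [311.1, 147.2, 383.3, 181.6] 1305
[ 553.6 -268.1]
[ 540.2 -267.1]
```

View pics/c.png

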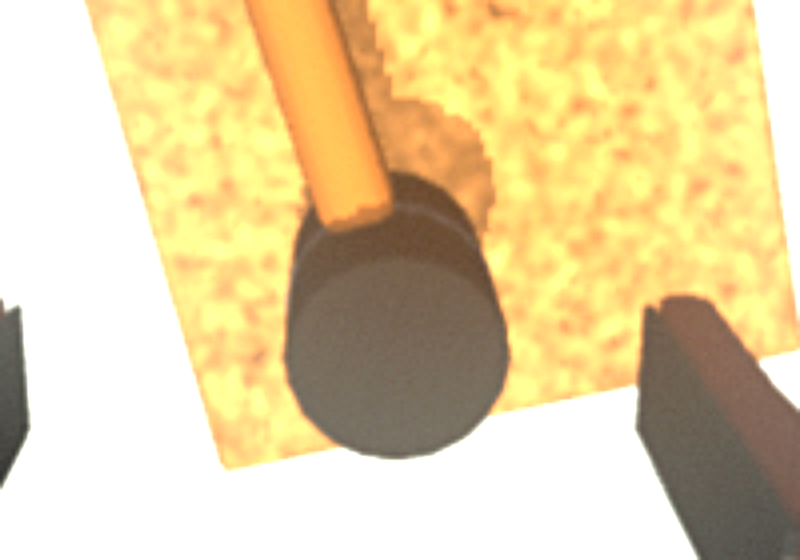

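Call:
{"api": "apply_moves", "payload": {
  "targets": [
    [1, [0, 0, 0], [0, 0, -0.097]],
    [1, [0, 0, 0], [0, 0, -0.097]],
    [1, [-0.096, -0.056, 0.6], [0, 0, 0]],
    [1, [0, 0, 0.8], [0, 0, 0]],
    [1, [0, 0, 0.8], [0, 0, 0]],
    [1, [0, 0, 0.6], [0, 0, 0]],
    [1, [0, 0, 0.38], [0, 0, 0]],
    [1, [0, 0, 0], [0, 0, 0]]
  ]
}}

```text
t: 5.55
ee_pos: [494.6, -279.3, 32.4]
orientation: [0.34, -3.121, -0.002]
ft_force: [0.3, -0.8, 0.9]
width: 87.6
grasp_force: 0.0
```

Run:
```python
from h import *
V=views(("wrist","side","scene"))
cv2.imwrite("pics/d.png",cv2.convertScaleAbs(V["wrist"][0],alpha=1.6,beta=10))
for n in ("wrist","side","scene"):
  for l in ["mallet_grip"]:
    r=ctrl.pinpoint(l,n)
    if r: print(n,r[0],onplane(V[n][1],r[0]["xy"],52))
o=ctrl.get_obs();print(o["t"],o["ee_pos"],R.from_rotvec(o["orientation"]).as_matrix().round(3),o["qpos"],o["ft_force"])
```

```text
wrist {'xy': [283.5, 258.2], 'score': 0.7} [ 497.  -278.4]
side {'xy': [343.6, 167.4], 'score': 0.71} [ 492.4 -281.9]
scene {'xy': [184.8, 182.8], 'score': 0.84} [ 493.3 -276.5]
5.85 [ 496.04509474 -280.13050009   34.54806208] [[-0.977 -0.215  0.002]
 [-0.215  0.977 -0.001]
 [-0.002 -0.001 -1.   ]] [-5.34967638e-01  5.67631240e-01  1.84277321e+00 -7.80040359e-06
  7.29108961e-01 -2.32246782e+00] [-0.22193497 -0.38174057 -0.13304593]
```

View pics/d.png

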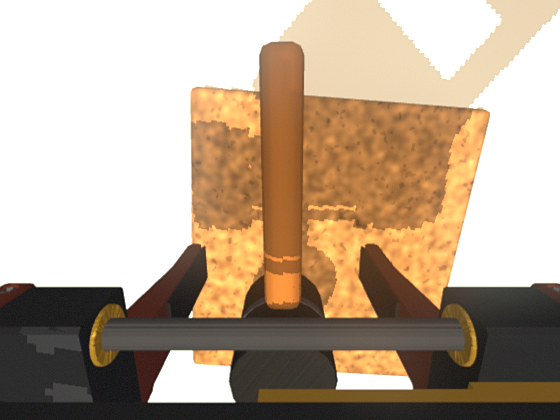

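The handle is centred between the fingers (column 283) and parallel to them. Closing now, then lifting.

Call:
{"api": "apply_moves", "payload": {
  "targets": [
    [-1, [0, 0, 0], [0, 0, 0]],
    [-1, [0, 0, 0], [0, 0, 0]],
    [-1, [0, 0, 0], [0, 0, 0]],
    [-1, [0, 0, 0], [0, 0, 0]],
    [-1, [0, 0, 0], [0, 0, 0]],
    [-1, [0, 0, 0], [0, 0, 0]]
  ]
}}

```text
t: 6.6
ee_pos: [495.2, -279.7, 33.3]
orientation: [0.34, -3.123, -0.0]
ft_force: [-0.7, -1.3, -0.4]
width: 31.2
grasp_force: 0.0
```

Run:
```python
from h import *
V=views(("scene","side"))
for n in V:
  for l in ["mixer","pin_top","pin_head"]:
    for r in ctrl.pinpoint(l,n)[:2]: print(l,n,np.round(r["xy"],1),round(r["score"],2),onplane(V[n][1],r["xy"],{"mixer":0,"pin_top":143,"pin_head":131}[l]))
  hsv=cv2.cvtColor(V[n][0],cv2.COLOR_BGR2HSV);S=hsv[...,1]>170;H=(hsv[...,0]<6)|(hsv[...,0]>174)
  m=(S&H&(hsv[...,2]>90)).astype(np.uint8)
  k,l_,st,c=cv2.connectedComponentsWithStats(m)
  for i in range(1,k):
    if st[i,4]>40: print(n,st[i],c[i].round(1),onplane(V[n][1],c[i],137))
  m=ctrl.masks_of("mixer",n)
  x,y=(330,180) if n=="scene" else (210,230)
  cv2.imwrite(f"pics/m_{n}.png",cv2.convertScaleAbs(cv2.resize(V[n][0][y:y+140,x:x+150],None,fx=3,fy=3),alpha=1.6))
a,b=[cv2.imread(f"pics/m_{n}.png") for n in ("scene","side")]
cv2.imwrite("pics/m.png",cv2.resize(np.hstack([a,b]),(800,373)))
print(ctrl.get_obs()["t"])
```

```text
mixer scene [369.9 235.5] 0.95 [492.2 232.7]
pin_top scene [380.2 202.3] 0.71 [510.4 233.3]
pin_head scene [379.8 206.3] 0.54 [511.4 234.8]
scene [375 197  12   9  93] [380.4 201. ] [499.9 233.8]
mixer side [282.3 316. ] 0.8 [506.8 223.3]
pin_top side [285.9 275. ] 0.79 [499.2 238.8]
pin_head side [281.5 280.2] 0.64 [505.9 243.3]
side [277 269  17  12 157] [284.9 274.5] [502.9 232.9]
7.1
```

View pics/m.png

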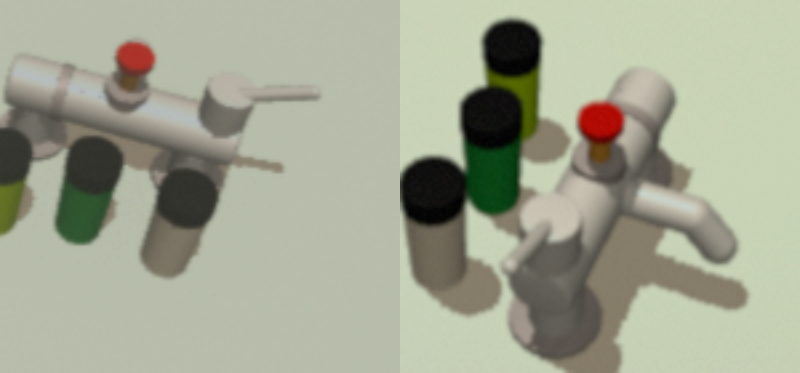

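Pin top is at about (501,233.5) and its raised height agrees in both views. The fingers need a little longer to close.

Call:
{"api": "apply_moves", "payload": {
  "targets": [
    [-1, [0, 0, 0], [0, 0, 0]],
    [-1, [0, 0, 0], [0, 0, 0]],
    [-1, [0, 0, -0.2], [0, 0, 0]],
    [-1, [0, 0, -0.4], [0, 0, 0]],
    [-1, [0, 0, 0], [0, 0, 0]]
  ]
}}

```text
t: 7.72
ee_pos: [496.1, -280.3, 64.7]
orientation: [-0.34, 3.121, -0.003]
ft_force: [0.3, -0.2, -4.3]
width: 21.3
grasp_force: 30.0
```

Run:
```python
from h import *
o=ctrl.get_obs();V=views(("wrist",))
cv2.imwrite("pics/e.png",cv2.convertScaleAbs(V["wrist"][0],alpha=1.6,beta=10))
print(o)
```

```text
{'t': 7.725, 'qpos': array([-5.35059083e-01,  5.19154376e-01,  1.83364752e+00, -2.00749075e-04,
        7.86201534e-01, -2.32249572e+00]), 'qvel': array([ 0.00141418,  0.02347673,  0.01459756, -0.00034776, -0.01691531,
       -0.00238597]), 'joint_torque': array([ 6.36621262e-02, -5.63805914e+01, -2.15309107e+01,  7.10597425e-02,
        1.81822409e-01, -3.10171192e-03]), 'ee_pos': array([ 496.10622343, -280.2813645 ,   64.66530237]), 'orientation': array([-3.39638944e-01,  3.12118039e+00, -2.61700067e-03]), 'ft_force': array([ 0.28541223, -0.19183885, -4.34863028]), 'moment': array([0.02512669, 0.10096018, 0.05096963]), 'grasp_force': 29.995836317539215, 'width': 21.341677367953377}
```

View pics/e.png

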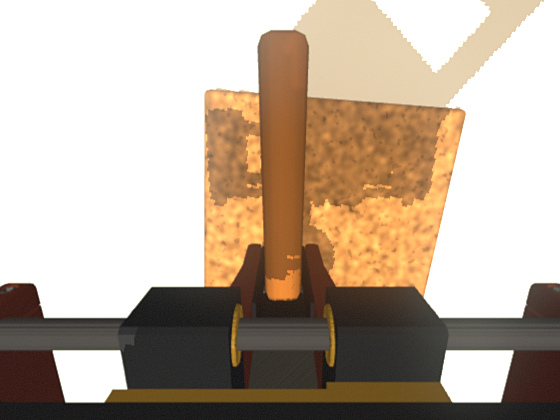

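Grip force is 30 N and the mallet is lifted. The handle end has shifted from row 42 to row 30, so I'll check for sag.

```bash
cat >> h.py <<'E'
def tilt():
    im=ctrl.get_image("wrist");K=np.array(im["camera_matrix"]);E=np.linalg.inv(np.array(im["hand_eye"]))
    g=im["pixels"][:,283].astype(float);b=cv2.cvtColor(im["pixels"],cv2.COLOR_BGR2HSV)[:,275:292,1].mean(1)
    out={}
    for th in range(-4,17,4):
        t=np.radians(th)
        # handle end, upper edge, relative to grip point: x 116, up 15 ; pitch lifts the end (tool -z)
        x,u=116*np.cos(t)-15*np.sin(t),116*np.sin(t)+15*np.cos(t)
        p=K@(E@np.array([x,0,-19-u,1]))[:3]; out[th]=(p[:2]/p[2]).round(1).tolist()
    return out,[int(v) for v in b[10:70:2]]
E
python3 -c "
from h import *
print(tilt())"
```

```text
({-4: [283.2, 36.1], 0: [283.2, 33.3], 4: [283.2, 31.6], 8: [283.2, 31.4], 12: [283.2, 32.8], 16: [283.2, 36.2]}, [21, 20, 21, 21, 21, 20, 20, 20, 20, 20, 68, 121, 128, 130, 132, 134, 135, 137, 138, 140, 141, 141, 140, 141, 142, 144, 144, 146, 148, 148])
```

```bash
cat >> h.py <<'E'
def fit_tilt():
    """Pitch of the handle in the hand from the width of its upper face edges in the wrist view."""
    from scipy.optimize import least_squares
    im=ctrl.get_image("wrist");K=np.array(im["camera_matrix"]);E=np.linalg.inv(np.array(im["hand_eye"]))
    s=cv2.cvtColor(im["pixels"],cv2.COLOR_BGR2HSV);m=ctrl.masks_of("mallet","wrist")[0]["region"]
    rows=np.arange(50,235,8);w=np.array([m[r,230:340].sum() for r in rows])
    def width(p):
        t,dz=p;xs=np.linspace(-10,116,60);u=[]
        for sy in(-11,11):
            X=np.stack([xs*np.cos(t)-15*np.sin(t),0*xs+sy,-19-dz-(xs*np.sin(t)+15*np.cos(t)),0*xs+1])
            q=K@(E@X)[:3];u.append(q[:2]/q[2])
        o=np.argsort(u[0][1]);return np.interp(rows,u[0][1][o],(u[1]-u[0])[0][o]) if 1 else 0
    r=least_squares(lambda p:np.abs(width(p))-w,[0,0],loss="soft_l1",x_scale=[.05,3])
    return np.degrees(r.x[0]).round(1),r.x[1].round(1),w.tolist(),np.abs(width(r.x)).round(0).tolist()
E
python3 -c "
from h import *
print(fit_tilt())"
```

```text
(np.float64(10.0), np.float64(-7.2), [52, 50, 50, 49, 50, 49, 48, 49, 48, 46, 46, 46, 45, 44, 44, 44, 43, 42, 42, 42, 40, 40, 40, 40], [51.0, 51.0, 50.0, 50.0, 49.0, 49.0, 48.0, 48.0, 47.0, 47.0, 46.0, 46.0, 45.0, 45.0, 44.0, 44.0, 43.0, 42.0, 42.0, 41.0, 41.0, 40.0, 40.0, 39.0])
```

Call:
{"api": "apply_moves", "payload": {
  "targets": [
    [-1, [0, 0, -0.5], [0, 0, 0]],
    [-1, [0, 0, -0.7], [0, 0, 0]],
    [-1, [0, 0, -0.7], [0, 0, 0]],
    [-1, [0, 0, -0.7], [0, 0, 0]],
    [-1, [0, 0, -0.5], [0, 0, 0]],
    [-1, [0, 0, 0], [0, 0, 0]]
  ]
}}

```text
t: 8.68
ee_pos: [496.1, -280.2, 219.5]
orientation: [-0.34, 3.121, -0.003]
ft_force: [-0.6, 0.3, -5.3]
width: 20.2
grasp_force: 30.0
```

Run:
```python
from h import *
print(fit_tilt()[:2])
V=views(("scene","side"));o=ctrl.get_obs();print(o["t"],o["ee_pos"],o["moment"],o["width"])
crops=[]
for n in V:
  m=ctrl.masks_of("mallet",n)
  b=m[0]["bbox"];print(n,m[0]["score"],b)
  c=(int((b[0]+b[2])/2),int((b[1]+b[3])/2));x,y=max(c[0]-50,0),max(c[1]-60,0)
  print(x,y);crops.append(cv2.convertScaleAbs(cv2.resize(V[n][0][y:y+120,x:x+100],(400,480),interpolation=cv2.INTER_CUBIC),alpha=2,beta=10))
  r=ctrl.pinpoint("mallet",n);print(r[0] if r else None)
  # predicted head-bottom centre & handle end when level
  T=R.from_rotvec(o["orientation"]).as_matrix()
  for X in([-57,0,-19+40],[-57,0,-19-40],[116,0,-19]): print("level",X,proj(V[n][1],o["ee_pos"]+T@X))
cv2.imwrite("pics/f.png",np.hstack(crops))
```

```text
(np.float64(-53.7), np.float64(149.2))
8.875 [ 494.23387163 -279.06982463  216.4625257 ] [ 0.13885363 -0.04144779  0.01804351] 20.447601664569756
scene 0.76 [159.4, 99.1, 191.0, 162.2]
125 70
{'xy': [181.2, 139.8], 'score': 0.68}
level [-57, 0, 21] [167.9 155.2]
level [-57, 0, -59] [160.4 126.9]
level [116, 0, -19] [181.4  99.4]
side 0.82 [331.2, 67.0, 385.4, 139.1]
308 43
{'xy': [361.2, 131.5], 'score': 0.93}
level [-57, 0, 21] [326.9 120.5]
level [-57, 0, -59] [329.7  91.8]
level [116, 0, -19] [397.  111.1]
```

View pics/f.png

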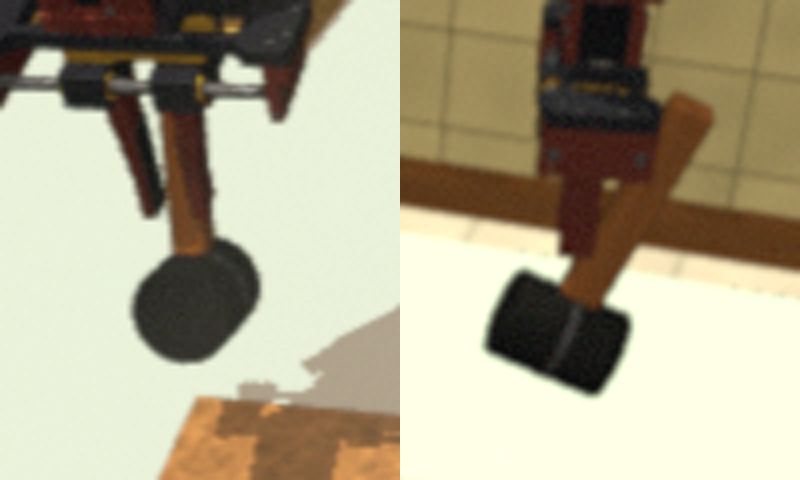

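The crop shows the mallet has swung about 50–60° head-down in the grip. Its tail now rests against the gripper body, and the head centre is near scene (174,144) and side (347,126). I'll measure the angle.

Run:
```python
from h import *
V=views(("scene","side"));o=ctrl.get_obs();print(o["t"],o["ee_pos"],o["moment"])
obs=dict(scene=(174,144.5),side=(347.5,126))
tail=dict(side=(400-400+308+ (690-400)/4,43+104/4))
T=R.from_rotvec(o["orientation"]).as_matrix()
print("tri head",tri([(V[n][1],obs[n]) for n in V]))
for th in (40,45,50,55,60,65,70):
  t=np.radians(th)
  def pt(x,u): return o["ee_pos"]+T@np.array([x*np.cos(t)-u*np.sin(t),0,-19-(x*np.sin(t)+u*np.cos(t))])
  print(th,"head",[proj(V[n][1],pt(-57,0)) for n in V],"tail side",proj(V["side"][1],pt(116,0)), "lowz",pt(-57,0))
print(tail)
r=fit_tilt
```

```text
9.175 [ 495.09785686 -279.55199257  217.80885366] [ 0.08024664 -0.08079763 -0.0142762 ]
tri head (array([ 496.4, -279.4,  183.3]), [[0.0, 0.1], [0.1, -0.1]])
40 head [array([168.5, 150.2]), array([331.9, 119. ])] tail side [391.1  81.8] lowz [ 537.72706952 -270.15267404  200.14179175]
45 head [array([169.1, 150.5]), array([333.1, 120.4])] tail side [388.8  78.7] lowz [ 534.44343859 -270.87347295  196.47776819]
50 head [array([169.8, 150.6]), array([334.4, 121.6])] tail side [386.1  75.8] lowz [ 530.86047455 -271.66038864  193.12068848]
55 head [array([170.5, 150.6]), array([335.8, 122.8])] tail side [383.2  73.2] lowz [ 527.00544591 -272.50743222  190.09610203]
60 head [array([171.1, 150.3]), array([337.3, 123.8])] tail side [380.   70.8] lowz [ 522.90769177 -273.40815716  187.42702777]
65 head [array([171.7, 149.9]), array([338.9, 124.7])] tail side [376.5  68.7] lowz [ 518.59839852 -274.35570841  185.13377897]
70 head [array([172.3, 149.3]), array([340.6, 125.5])] tail side [372.8  66.9] lowz [ 514.11036247 -275.34287454  183.23380863]
{'side': (380.5, 69.0)}
```

The mallet hangs at about 70° and only the edge of the pads holds it. That's too precarious to carry, so I'll stand it back on the board and regrip nearer the head, lifting gently. I'll check the wrist joints for a tilted lowering first.

```bash
cat >> h.py <<'E'
def wrist(o,tilt,yaw=0,s23=None):
    """joints q4,q5,q6 after tilting by wy=tilt deg about tool y, after wz=yaw deg; q1,q2+q3 held"""
    q=o["qpos"];s=q[1]+q[2] if s23 is None else s23
    B=lambda q1,s:R.from_euler("ZY",[q1,s])
    C=(B(q[0],q[1]+q[2])*R.from_euler("ZYZ",q[3:])).inv()*R.from_rotvec(o["orientation"])
    W=(B(q[0],s).inv()*R.from_rotvec(o["orientation"])*R.from_euler("ZY",[yaw,tilt],degrees=True)*C.inv())
    return W.as_euler("ZYZ").round(2),C.as_euler("ZYZ").round(2)
E
python3 - <<'E'
from h import *
o=ctrl.get_obs()
T=R.from_rotvec(o["orientation"])
for tl in(10,30,-30): print(tl,(T*R.from_euler("Y",tl,degrees=True)).as_matrix()[:,2].round(2))
for s in(2.1,2.4):
 for yw in (0,30):
  for tl in(15,30,40,-30): print(s,yw,tl,wrist(o,tl,yw,s))
E
```

```text
10 [-0.17 -0.04 -0.98]
30 [-0.49 -0.11 -0.87]
-30 [ 0.49  0.11 -0.87]
2.1 0 15 (array([-0.19,  1.24, -2.24]), array([1.57, 0.  , 0.  ]))
2.1 0 30 (array([-0.35,  1.45, -2.21]), array([1.57, 0.  , 0.  ]))
2.1 0 40 (array([-0.45,  1.59, -2.2 ]), array([1.57, 0.  , 0.  ]))
2.1 0 -30 (array([ 0.54,  0.72, -2.68]), array([1.57, 0.  , 0.  ]))
2.1 30 15 (array([-0.06,  1.3 , -1.78]), array([1.57, 0.  , 0.  ]))
2.1 30 30 (array([-0.11,  1.55, -1.77]), array([1.57, 0.  , 0.  ]))
2.1 30 40 (array([-0.15,  1.73, -1.77]), array([1.57, 0.  , 0.  ]))
2.1 30 -30 (array([ 0.22,  0.54, -1.96]), array([1.57, 0.  , 0.  ]))
2.4 0 15 (array([-0.22,  0.95, -2.18]), array([1.57, 0.  , 0.  ]))
2.4 0 30 (array([-0.38,  1.17, -2.1 ]), array([1.57, 0.  , 0.  ]))
2.4 0 40 (array([-0.47,  1.32, -2.07]), array([1.57, 0.  , 0.  ]))
2.4 0 -30 (array([ 0.82,  0.48, -3.01]), array([1.57, 0.  , 0.  ]))
2.4 30 15 (array([-0.07,  1.  , -1.75]), array([1.57, 0.  , 0.  ]))
2.4 30 30 (array([-0.12,  1.26, -1.73]), array([1.57, 0.  , 0.  ]))
2.4 30 40 (array([-0.15,  1.43, -1.73]), array([1.57, 0.  , 0.  ]))
2.4 30 -30 (array([ 0.46,  0.26, -2.22]), array([1.57, 0.  , 0.  ]))<sys>:0: UserWarning: Gimbal lock detected. Setting third angle to zero since it is not possible to uniquely determine all angles.
```

```bash
python3 - <<'E' 2>/dev/null
from h import *
o=ctrl.get_obs()
for s in(2.1,2.3,2.5):
 for yw in (75,90):
  for tl in(-30,-45): print(s,yw,tl,wrist(o,tl,yw,s)[0])
E
```

```text
2.1 75 -30 [-0.46  0.64 -0.7 ]
2.1 75 -45 [-0.88  0.51 -0.34]
2.1 90 -30 [-0.57  0.75 -0.39]
2.1 90 -45 [-0.95  0.69 -0.1 ]
2.3 75 -30 [-0.63  0.47 -0.5 ]
2.3 75 -45 [-1.24  0.41  0.06]
2.3 90 -30 [-0.72  0.59 -0.2 ]
2.3 90 -45 [-1.19  0.59  0.2 ]
2.5 75 -30 [-0.98  0.33 -0.13]
2.5 75 -45 [-1.72  0.39  0.58]
2.5 90 -30 [-0.98  0.46  0.1 ]
2.5 90 -45 [-1.5   0.54  0.56]
```

Call:
{"api": "apply_moves", "payload": {
  "targets": [
    [-1, [0, 0, 0], [0, 0, 0.05]],
    [-1, [0, 0, 0], [0, 0, 0.09]],
    [-1, [0, 0, 0], [0, 0, 0.115]],
    [-1, [0, 0, 0], [0, 0, 0.115]],
    [-1, [0, 0, 0], [0, 0, 0.115]],
    [-1, [0, 0, 0], [0, 0, 0.115]],
    [-1, [0, 0, 0], [0, 0, 0.115]],
    [-1, [0, 0, 0], [0, 0, 0.115]]
  ]
}}

```text
t: 10.18
ee_pos: [495.3, -279.7, 218.2]
orientation: [-1.633, -2.684, 0.0]
ft_force: [0.0, 0.3, -5.2]
width: 20.5
grasp_force: 30.0
```

Call:
{"api": "apply_moves", "payload": {
  "targets": [
    [-1, [0, 0, 0], [0, 0, 0.115]],
    [-1, [0, 0, 0], [0, 0, 0.115]],
    [-1, [0, 0, 0], [0, 0, 0.115]],
    [-1, [0, 0, 0], [0, 0, 0.115]],
    [-1, [0.1, 0, 0], [0, 0, 0.115]],
    [-1, [0.2, 0, 0], [0, 0, 0.06]],
    [-1, [0.25, 0, 0], [0, 0, 0.035]],
    [-1, [0.3, 0, 0], [0, 0, 0]]
  ]
}}

```text
t: 11.18
ee_pos: [514.9, -241.8, 218.3]
orientation: [-2.755, -1.509, 0.0]
ft_force: [0.5, 0.2, -5.3]
width: 20.4
grasp_force: 30.0
```

Call:
{"api": "apply_moves", "payload": {
  "targets": [
    [-1, [0.3, 0, 0], [0, 0, 0]],
    [-1, [0.25, 0, 0], [0, 0, 0]],
    [-1, [0.2, 0, 0], [0, -0.05, 0]],
    [-1, [0, 0, 0], [0, -0.09, 0]],
    [-1, [0, 0, 0], [0, -0.11, 0]],
    [-1, [0, 0, 0], [0, -0.11, 0]],
    [-1, [0, 0, 0], [0, -0.09, 0]],
    [-1, [0, 0, 0], [0, -0.05, 0]]
  ]
}}

```text
t: 12.18
ee_pos: [536.2, -208.6, 217.2]
orientation: [2.282, 1.254, -0.947]
ft_force: [-0.0, -0.3, -4.3]
width: 20.5
grasp_force: 30.3
```

Run:
```python
from h import *
V=views(("scene","side"));o=ctrl.get_obs();print(o["t"],o["ee_pos"],o["qpos"],o["ft_force"],o["moment"],o["width"])
print(R.from_rotvec(o["orientation"]).as_matrix().round(2))
crops=[]
for n in V:
  u,v=proj(V[n][1],o["ee_pos"]);x,y=int(max(u-60,0)),int(max(v-70,0));print(n,x,y,u,v)
  crops.append(cv2.convertScaleAbs(cv2.resize(V[n][0][y:y+140,x:x+120],(400,467),interpolation=cv2.INTER_CUBIC),alpha=2,beta=10))
cv2.imwrite("pics/g.png",np.hstack(crops))
```

```text
12.275 [ 535.76367144 -208.48720649  216.18122319] [-0.02673177  0.56659599  1.58525931 -0.65364582  1.48717826  0.76530937] [-0.44200715  0.02982386 -4.55299058] [ 0.93137288 -0.56289719 -0.03922299] 20.01940163115989
[[ 0.38  0.84 -0.38]
 [ 0.6  -0.54 -0.6 ]
 [-0.71 -0.   -0.71]]
scene 131 79 191.9 149.0
side 267 54 327.6 124.7
```

View pics/g.png

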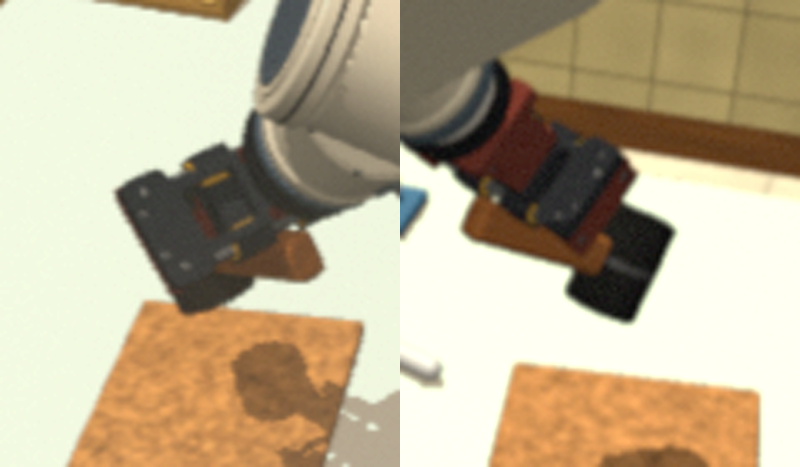

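The mallet is now nearly level under the tilted gripper, with the tail below the gripper body and the head at about 20–25°. Lowering it to the board, down being tool (+x,+z).

Call:
{"api": "apply_moves", "payload": {
  "targets": [
    [-1, [0.1, 0, 0.1], [0, 0, 0]],
    [-1, [0.2, 0, 0.2], [0, 0, 0]],
    [-1, [0.27, 0, 0.27], [0, 0, 0]],
    [-1, [0.3, 0, 0.3], [0, 0, 0]],
    [-1, [0.3, 0, 0.3], [0, 0, 0]],
    [-1, [0.25, 0, 0.25], [0, 0, 0]],
    [-1, [0.15, 0, 0.15], [0, 0, 0]],
    [-1, [0.1, 0, 0.1], [0, 0, 0]]
  ]
}}

```text
t: 13.28
ee_pos: [535.0, -210.6, 99.6]
orientation: [2.285, 1.252, -0.947]
ft_force: [0.3, -0.7, -4.1]
width: 20.2
grasp_force: 30.3
```

Call:
{"api": "apply_moves", "payload": {
  "targets": [
    [-1, [0.1, 0, 0.1], [0, 0, 0]],
    [-1, [0.1, 0, 0.1], [0, 0, 0]],
    [-1, [0.1, 0, 0.1], [0, 0, 0]]
  ]
}}

```text
t: 13.65
ee_pos: [539.0, -210.2, 82.8]
orientation: [2.282, 1.248, -0.939]
ft_force: [5.7, 9.1, 14.7]
width: 20.6
grasp_force: 30.2
```

```bash
cat >> h.py <<'E'
def shot(name,k=70,w=400):
    V=views(("scene","side"));o=ctrl.get_obs();c=[]
    print(o["t"],o["ee_pos"].round(1),o["qpos"].round(2),o["ft_force"].round(1),o["moment"].round(2),o["width"].round(1))
    for n in V:
        u,v=proj(V[n][1],o["ee_pos"]);x,y=int(max(u-k,0)),int(max(v-k,0));print(n,"crop at",x,y,"scale",w/(2*k))
        c.append(cv2.convertScaleAbs(cv2.resize(V[n][0][y:y+2*k,x:x+2*k],(w,w),interpolation=cv2.INTER_CUBIC),alpha=2,beta=10))
    cv2.imwrite(f"pics/{name}.png",np.hstack(c))
E
python3 -c "
from h import *
shot('i',50)"
```

```text
Traceback (most recent call last):
  File "h.py", line 59, in shot
    print(o["t"],o["ee_pos"].round(1),o["qpos"].round(2),o["ft_force"].round(1),o["moment"].round(2),o["width"].round(1))
                                                                                                     ^^^^^^^^^^^^^^^^
AttributeError: 'float' object has no attribute 'round'
```

```bash
sed -i 's/o\["width"\].round(1)/round(o["width"],1)/' h.py
cat >> h.py <<'E'
def net(labels=("mallet","mallet_grip"),names=("scene","side","wrist")):
    V=views(names);o=ctrl.get_obs()
    print(round(o["t"],2),o["ee_pos"].round(1),o["qpos"].round(2),o["ft_force"].round(1),o["moment"].round(2),round(o["width"],1))
    for l in labels:
        ob=[]
        for n in names:
            r=ctrl.pinpoint(l,n)
            if r and r[0]["score"]>.4: ob.append((V[n][1],r[0]["xy"]));print(l,n,np.round(r[0]["xy"],1),round(r[0]["score"],2))
        if len(ob)>1: print("  ",tri(ob))
    return V,o
E
python3 - <<'E'
from h import *
V,o=net()
G=o["ee_pos"]-19*R.from_rotvec(o["orientation"]).as_matrix()[:,2];print("grasp",G.round(1))
E
```

```text
13.9 [ 537.5 -210.6   81.1] [-0.03  0.75  1.62 -0.68  1.31  0.91] [3.3 4.5 5.1] [ 0.2  -0.33  0.19] 20.5
mallet side [323.7 186.7] 0.63
mallet_grip scene [206.9 196.6] 0.79
mallet_grip side [316.6 176.6] 0.86
   (array([ 545.5, -186.3,   73.1]), [[0.4, 0.7], [0.5, -0.6]])
grasp [ 544.6 -199.2   94.6]
```

Call:
{"api": "apply_moves", "payload": {
  "targets": [
    [-1, [0.06, 0, 0.06], [0, 0, 0]],
    [-1, [0.06, 0, 0.06], [0, 0, 0]],
    [-1, [0.06, 0, 0.06], [0, 0, 0]],
    [-1, [0, 0, 0], [0, 0, 0]]
  ]
}}

```text
t: 14.7
ee_pos: [536.7, -210.5, 67.6]
orientation: [2.283, 1.251, -0.943]
ft_force: [3.5, 3.3, 4.6]
width: 20.6
grasp_force: 30.0
```

Run:
```python
from h import *
V,o=net()
G=o["ee_pos"]-19*R.from_rotvec(o["orientation"]).as_matrix()[:,2];print("grasp",G.round(1))
```

```text
14.85 [ 536.  -210.6   67.2] [-0.03  0.77  1.62 -0.68  1.29  0.92] [3.8 2.5 2.6] [ 0.24 -0.43  0.19] 20.3
mallet scene [200.1 202.8] 0.88
mallet side [327.3 187.3] 0.74
   (array([ 521.3, -224.7,   16. ]), [[0.1, 0.3], [0.2, -0.2]])
mallet_grip scene [205.4 199.4] 0.79
mallet_grip side [318.8 176.3] 0.64
   (array([ 543.9, -194.4,   64.8]), [[-0.4, -0.9], [-0.6, 0.7]])
grasp [ 543.2 -199.2   80.7]
```

Call:
{"api": "apply_moves", "payload": {
  "targets": [
    [-1, [0.05, 0, 0.05], [0, 0, 0]],
    [-1, [0.05, 0, 0.05], [0, 0, 0]],
    [-1, [0, 0, 0], [0, 0, 0]]
  ]
}}

```text
t: 15.52
ee_pos: [534.2, -210.6, 58.6]
orientation: [2.285, 1.252, -0.949]
ft_force: [2.2, 0.5, -0.3]
width: 20.2
grasp_force: 29.9
```

Call:
{"api": "apply_moves", "payload": {
  "targets": [
    [-1, [0.04, 0, 0.04], [0, 0, 0]],
    [-1, [0.03, 0, 0.03], [0, 0, 0]],
    [-1, [0, 0, 0], [0, 0, 0]]
  ]
}}

```text
t: 15.9
ee_pos: [534.6, -210.6, 54.1]
orientation: [2.285, 1.252, -0.947]
ft_force: [1.6, 1.9, 0.3]
width: 20.5
grasp_force: 29.9
```

Run:
```python
from h import *
V,o=net()
G=o["ee_pos"]-19*R.from_rotvec(o["orientation"]).as_matrix()[:,2];print("grasp",G.round(1))
print({n:(ctrl.masks_of("mallet",n) or [{"bbox":0}])[0]["bbox"] for n in ("scene","side","wrist")})
```

```text
16.05 [ 534.6 -210.7   54.3] [-0.03  0.79  1.63 -0.69  1.28  0.93] [ 1.   1.7 -0.4] [ 0.35 -0.3   0.05] 20.2
mallet scene [198.  200.7] 0.7
mallet side [331.  184.4] 0.71
   (array([ 515. , -234.5,   18.4]), [[-0.3, -0.6], [-0.4, 0.5]])
mallet_grip scene [205.8 201.3] 0.91
mallet_grip side [316.1 181.5] 0.56
mallet_grip wrist [285.8 235.2] 0.69
   (array([ 547.4, -191.2,   56.9]), [[0.2, 0.5], [0.3, -1.7], [-2.9, -4.9]])
grasp [ 541.9 -199.4   67.7]
{'scene': [180.0, 172.7, 238.6, 231.1], 'side': [283.1, 155.4, 347.4, 196.5], 'wrist': [243.2, 45.5, 329.5, 315.4]}
```

Call:
{"api": "apply_moves", "payload": {
  "targets": [
    [-1, [0.03, 0, 0.03], [0, 0, 0]],
    [-1, [0.03, 0, 0.03], [0, 0, 0]],
    [-1, [0, 0, 0], [0, 0, 0]]
  ]
}}

```text
t: 16.88
ee_pos: [535.1, -210.4, 50.0]
orientation: [2.285, 1.252, -0.946]
ft_force: [1.0, 3.8, 2.0]
width: 20.4
grasp_force: 30.0
```

Run:
```python
from h import *
V,o=net()
G=o["ee_pos"]-19*R.from_rotvec(o["orientation"]).as_matrix()[:,2];print("grasp",G.round(1))
```

```text
17.02 [ 535.1 -210.4   50.1] [-0.03  0.8   1.62 -0.69  1.27  0.94] [1.5 3.5 2.2] [ 0.42 -0.3  -0.03] 20.0
mallet scene [194.9 200.7] 0.79
mallet side [333.4 183.6] 0.79
mallet wrist [280.1 216.3] 0.88
   (array([ 510.7, -246.9,   10.6]), [[-0.3, -0.6], [-0.5, 1.4], [1.2, 2.6]])
mallet_grip scene [206.4 204.9] 0.7
mallet_grip side [317.9 181.4] 0.87
mallet_grip wrist [282.3 233.8] 0.74
   (array([ 545.9, -193. ,   50.3]), [[-0.5, -1.9], [-1.0, 0.2], [-0.4, -5.2]])
grasp [ 542.3 -199.1   63.6]
```

The mallet stands level again on the board, with its origin at about (511,-247) and its handle at azimuth 57°. I'll open, reduce the tilt to about 38°, centre the pads on the handle axis and regrip. The gripper body just behind the tail then limits any sag.

Call:
{"api": "apply_moves", "payload": {
  "targets": [
    [0.2, [0, 0, 0], [0, 0, 0]],
    [0.2, [0, 0, 0], [0, 0, 0]],
    [0.2, [0, 0, 0], [0, 0, 0]],
    [0.2, [0, 0, 0], [0, 0.08, 0]],
    [0.2, [0, 0, 0], [0, 0, 0]],
    [0.2, [0, 0, 0], [0, 0, 0]]
  ]
}}

```text
t: 18.08
ee_pos: [534.8, -210.7, 50.2]
orientation: [2.376, 1.3, -0.816]
ft_force: [-0.7, -0.3, -0.4]
width: 52.8
grasp_force: 0.0
```

Run:
```python
from h import *
V,o=net()
M=R.from_rotvec(o["orientation"]).as_matrix()
im,P=V["wrist"];m=ctrl.masks_of("mallet","wrist")[0];b=m["bbox"];print(b)
rows=np.arange(int(b[1])+15,int(b[1])+110,6);mid=[np.where(m["region"][r])[0].mean() for r in rows];wd=[m["region"][r].sum() for r in rows]
print(np.round(mid),wd)
p,q=[onplane(P,(mid[i],rows[i]),67) for i in (0,-1)]
print(p,q,"tail az",np.degrees(np.arctan2(*(p-q)[::-1])),"tool x az",np.degrees(np.arctan2(M[1,0],M[0,0])))
G=o["ee_pos"]-19*M[:,2];print("grasp",G.round(1),M.round(3).tolist())
r=ctrl.pinpoint("mallet","wrist");print(onplane(P,r[0]["xy"],12) if r else 0)
for n in ("scene","side"):
  r=ctrl.pinpoint("mallet",n);print(n,onplane(V[n][1],r[0]["xy"],12) if r else 0)
```

```text
18.23 [ 534.9 -210.2   49.6] [-0.07  0.74  1.66 -0.62  1.17  0.87] [ 0.4 -0.5 -0.4] [ 0.23 -0.15  0.01] 52.9
mallet scene [196.7 200.1] 0.86
mallet side [332.7 184.2] 0.89
mallet wrist [283.4 222.6] 0.71
   (array([ 512.6, -242. ,   12.7]), [[-0.9, 0.3], [-0.8, 1.0], [-3.0, 3.9]])
mallet_grip scene [208.4 204.3] 0.63
mallet_grip side [316.5 185.9] 0.68
mallet_grip wrist [284.5 228.5] 0.74
   (array([ 545.5, -188.5,   47. ]), [[-0.7, -0.1], [0.0, -2.4], [-6.6, -10.8]])Traceback (most recent call last):
  File "<stdin>", line 4, in <module>
IndexError: list index out of range
```

Call:
{"api": "apply_moves", "payload": {
  "targets": [
    [0.2, [0.11, 0, 0.08], [0, 0, 0]],
    [0.2, [0.11, 0, 0.07], [0, 0, 0]],
    [-1, [0, 0, 0], [0, 0, 0]],
    [-1, [0, 0, 0], [0, 0, 0]],
    [-1, [0, 0, 0], [0, 0, 0]],
    [-1, [0, 0, 0], [0, 0, 0]],
    [-1, [0, 0, 0], [0, 0, 0]]
  ]
}}

```text
t: 19.45
ee_pos: [537.1, -207.1, 37.5]
orientation: [2.377, 1.301, -0.813]
ft_force: [-0.4, 0.5, -0.1]
width: 21.6
grasp_force: 29.8
```

Call:
{"api": "apply_moves", "payload": {
  "targets": [
    [-1, [-0.006, 0, -0.008], [0, 0, 0]],
    [-1, [-0.012, 0, -0.016], [0, 0, 0]],
    [-1, [-0.025, 0, -0.032], [0, 0, 0]],
    [-1, [-0.037, 0, -0.047], [0, 0, 0]],
    [-1, [-0.05, 0, -0.063], [0, 0, 0]],
    [-1, [-0.062, 0, -0.08], [0, 0, 0]],
    [-1, [-0.074, 0, -0.095], [0, 0, 0]],
    [-1, [-0.086, 0, -0.11], [0, 0, 0]]
  ]
}}

```text
t: 20.45
ee_pos: [537.1, -207.2, 66.5]
orientation: [2.377, 1.302, -0.814]
ft_force: [0.4, -0.4, -4.8]
width: 21.7
grasp_force: 30.0
```

Run:
```python
from h import *
V,o=net()
M=R.from_rotvec(o["orientation"]).as_matrix()
G=o["ee_pos"]-19*M[:,2];print("grasp",G.round(1),M.round(2).tolist())
h=np.array([.545,.839,0])
for s in (0,8,20):
  t=np.radians(s);H=G-55*(h*np.cos(t)+np.array([0,0,np.sin(t)]));f=H-40*(np.array([0,0,np.cos(t)])-h*np.sin(t))
  print(s,"origin",f.round(1),[proj(V[n][1],f) for n in V],"tail",[proj(V[n][1],H+173*(h*np.cos(t)+np.array([0,0,np.sin(t)]))) for n in V])
for n in V:
  m=ctrl.masks_of("mallet",n);print(n,m[0]["bbox"] if m else 0)
```

```text
20.6 [ 537.6 -207.2   66.7] [-0.07  0.71  1.66 -0.62  1.2   0.86] [ 0.5  0.5 -2.4] [ 0.69 -0.44  0.01] 21.1
mallet scene [199.7 204.4] 0.92
mallet side [325.3 187.7] 0.7
   (array([ 526.3, -223.7,   14.5]), [[0.2, 0.4], [0.3, -0.3]])
mallet_grip scene [205.8 198.2] 0.83
mallet_grip side [316.  174.2] 0.56
   (array([ 550. , -188.6,   75.2]), [[-0.2, -0.4], [-0.3, 0.3]])
grasp [ 543.8 -197.4   81.7] [[0.43, 0.84, -0.33], [0.67, -0.54, -0.52], [-0.61, 0.0, -0.79]]
0 origin [ 513.9 -243.5   41.7] [array([193.5, 193.1]), array([332.6, 176.3]), array([281.7, 241.5])] tail [array([230.8, 220.3]), array([284.4, 187.2]), array([285. ,  64.8])]
8 origin [ 517.2 -238.4   34.5] [array([195.2, 196.2]), array([330.7, 179.3]), array([281.8, 230.2])] tail [array([229.9, 215.4]), array([285. , 181.7]), array([285.3, 101.1])]
20 origin [ 523.1 -229.2   25.3] [array([197.9, 200.8]), array([327.5, 183.3]), array([281.9, 213.5])] tail [array([227.5, 207.1]), array([287.2, 173. ]), array([285.5, 182.3])]
scene [180.6, 169.6, 236.2, 217.2]
side [281.4, 158.3, 343.5, 187.4]
wrist [237.9, 85.1, 331.1, 306.4]
```

```bash
cat >> h.py <<'E'
A=np.linspace(0,2*np.pi,40)
CYL=np.array([[30*np.cos(a),30*np.sin(a),z] for a in A for z in(0,80)])
BOX=np.array([[x,y,z] for x in(-173,-30) for y in(-11,11) for z in(25,55)])
PTS=np.vstack([CYL,BOX])-[-55,0,40]   # relative to grip point, mallet axes
def fitm(bb,V,o,verbose=True):
    """sag (deg), slide along handle, perp offset from bboxes; mallet x = -(tool x horizontal)"""
    from scipy.optimize import least_squares
    M=R.from_rotvec(o["orientation"]).as_matrix();G=o["ee_pos"]-19*M[:,2]
    y=-M[:,1];
    h=-np.r_[M[:2,0],0]/np.linalg.norm(M[:2,0]);up=np.array([0,0,1.]);yy=np.cross(up,h)
    def res(p):
        s=np.radians(p[0]);x=h*np.cos(s)-up*np.sin(s);z=up*np.cos(s)+h*np.sin(s)
        X=G+p[1]*x+p[2]*z+PTS@np.array([x,yy,z]);r=[]
        for n in bb:
            q=np.c_[X,np.ones(len(X))]@V[n][1].T;q=q[:,:2]/q[:,2:]
            r+=list(np.r_[q.min(0),q.max(0)]-bb[n])
        return np.r_[r,.1*p[1],.1*p[2]]
    best=min((least_squares(res,[s0,0,0],loss="soft_l1") for s0 in(0,20,45)),key=lambda r:r.cost)
    return best.x.round(1),best.fun.round(1)
def sag():
    V=views();o=ctrl.get_obs();bb={}
    for n in V:
        m=ctrl.masks_of("mallet",n)
        if m and n!="wrist": bb[n]=m[0]["bbox"]
        elif m: print("wrist",m[0]["bbox"])
    print(round(o["t"],2),o["ee_pos"].round(1),o["qpos"].round(2),fitm(bb,V,o))
    return V,o
E
python3 - <<'E'
from h import *
sag()
E
```

```text
wrist [237.2, 81.4, 329.0, 306.8]
21.2 [ 537.2 -207.2   66.1] [-0.07  0.72  1.66 -0.62  1.2   0.86] (array([20.8, -5.9, -7.9]), array([-2.4,  0.3,  0.1, -0.2, -1.9, -1.3,  1.7,  2.3, -0.6, -0.8]))
```

The fit gives about 20° of sag, after which the tail rests on the gripper body, so it's stable. I'll lift, turn the tail radially outward (azimuth 25°) and tilt the tool a further 20° to level the head.

Call:
{"api": "apply_moves", "payload": {
  "targets": [
    [-1, [-0.12, 0, -0.16], [0, 0, 0]],
    [-1, [-0.24, 0, -0.32], [0, 0, 0]],
    [-1, [-0.3, 0, -0.4], [0, 0, 0]],
    [-1, [-0.3, 0, -0.4], [0, 0, 0]],
    [-1, [-0.3, 0, -0.4], [0, 0, 0]],
    [-1, [-0.3, 0, -0.4], [0, 0, 0]],
    [-1, [-0.2, 0, -0.26], [0.03, 0, 0.04]],
    [-1, [-0.06, 0, -0.08], [0.06, 0, 0.08]]
  ]
}}

```text
t: 22.35
ee_pos: [538.6, -204.6, 220.1]
orientation: [2.563, 1.026, -0.872]
ft_force: [0.4, 0.1, -5.9]
width: 21.6
grasp_force: 30.0
```

Call:
{"api": "apply_moves", "payload": {
  "targets": [
    [-1, [0, 0, 0], [0.067, 0, 0.087]],
    [-1, [0, 0, 0], [0.06, 0, 0.074]],
    [-1, [0, 0, 0], [0, -0.05, 0]],
    [-1, [0, 0, 0], [0, -0.09, 0]],
    [-1, [0, 0, 0], [0, -0.08, 0]],
    [-1, [0, 0, 0], [0, 0, 0]]
  ]
}}

```text
t: 23.1
ee_pos: [538.4, -204.5, 215.3]
orientation: [2.517, 0.572, -1.385]
ft_force: [-0.2, 0.5, -4.6]
width: 21.1
grasp_force: 30.0
```

Run:
```python
from h import *
V,o=sag()
M=R.from_rotvec(o["orientation"]).as_matrix();print(M.round(3))
print("tail az",np.degrees(np.arctan2(M[1,0],M[0,0])),"tilt",np.degrees(np.arccos(-M[2,2])),o["moment"])
G=o["ee_pos"]-19*M[:,2];print(G)
print("net to hover", M.T@(np.array([551,257,225])-o["ee_pos"])/50)
```

```text
wrist [233.4, 165.2, 333.9, 335.6]
23.25 [ 538.7 -205.5  218.4] [-0.12  0.82  1.25 -0.51  1.95  1.04] (array([ 31.4, -11.5,  -2.1]), array([ -1.8,  -0.3,   2.3,  25.8,   0.3, -20. ,   1. ,   2.8,  -1.2,
        -0.2]))
[[ 0.488  0.43  -0.76 ]
 [ 0.231 -0.903 -0.363]
 [-0.842  0.002 -0.54 ]]
tail az 25.317091817924613 tilt 57.328825230847364 [ 0.53332889 -1.09126544  0.02003025]
[ 553.09129327 -198.57307239  228.60674174]
net to hover [ 2.14361652 -8.24444494 -3.61414879]
```

Call:
{"api": "apply_moves", "payload": {
  "targets": [
    [-1, [0.08, -0.3, -0.13], [0, 0, 0]],
    [-1, [0.153, -0.589, -0.258], [0, 0, 0]],
    [-1, [0.153, -0.589, -0.258], [0, 0, 0]],
    [-1, [0.153, -0.589, -0.258], [0, 0, 0]],
    [-1, [0.153, -0.589, -0.258], [0, 0, 0]],
    [-1, [0.153, -0.589, -0.258], [0, 0, 0]],
    [-1, [0.153, -0.589, -0.258], [0, 0, 0]],
    [-1, [0.153, -0.589, -0.258], [0, 0, 0]]
  ]
}}

```text
t: 24.4
ee_pos: [544.7, 44.8, 221.2]
orientation: [2.519, 0.569, -1.38]
ft_force: [0.3, 0.1, -5.5]
width: 20.9
grasp_force: 30.0
```

Call:
{"api": "apply_moves", "payload": {
  "targets": [
    [-1, [0.153, -0.589, -0.258], [0, 0, 0]],
    [-1, [0.153, -0.589, -0.258], [0, 0, 0]],
    [-1, [0.153, -0.589, -0.258], [0, 0, 0]],
    [-1, [0.153, -0.589, -0.258], [0, 0, 0]],
    [-1, [0.153, -0.589, -0.258], [0, 0, 0]],
    [-1, [0.153, -0.589, -0.258], [0, 0, 0]],
    [-1, [0.08, -0.3, -0.13], [0, 0, 0]],
    [-1, [0, 0, 0], [0, 0, 0]]
  ]
}}

```text
t: 25.4
ee_pos: [550.2, 258.8, 223.3]
orientation: [2.517, 0.57, -1.381]
ft_force: [0.2, -1.2, -4.7]
width: 21.7
grasp_force: 30.0
```

Run:
```python
from h import *
V,o=net(("mallet","mallet_grip"))
M=R.from_rotvec(o["orientation"]).as_matrix();print(M.round(3).tolist())
c=[]
for n,k in (("scene",50),("side",70)):
  u,v=proj(V[n][1],[520,240,170]);x,y=int(u-k),int(v-k);print(n,x,y,400/(2*k))
  c.append(cv2.convertScaleAbs(cv2.resize(V[n][0][y:y+2*k,x:x+2*k],(400,400),interpolation=cv2.INTER_CUBIC),alpha=2,beta=10))
  print(n,[proj(V[n][1],p) for p in ([501,233.5,143],[501,233.5,190],[501,233.5,270])])
  np.save(f"P_{n}.npy",V[n][1])
cv2.imwrite("pics/j.png",np.hstack(c))
```

```text
25.55 [550.6 256.7 223.5] [ 0.43  0.96  0.94 -0.02  2.25  1.55] [-0.   0.3 -4.9] [ 0.58 -1.09  0.03] 20.8
mallet scene [392.  207.3] 0.92
mallet wrist [284.3 170. ] 0.57
   (array([549.7, 256.1, 172.2]), [[-0.5, 0.5], [-1.4, 1.4]])
mallet_grip scene [405.4 202.6] 0.6
mallet_grip side [238.2 248.3] 0.57
   (array([576.2, 276. , 220.6]), [[0.1, 0.2], [0.2, -0.2]])
[[0.485, 0.429, -0.762], [0.229, -0.903, -0.363], [-0.844, 0.001, -0.537]]
scene 335 147 4.0
scene [array([380.7, 199.5]), array([384.9, 184.7]), array([392.9, 156.7])]
side 205 192 2.857142857142857
side [array([285.8, 272.8]), array([286.7, 254.8]), array([288.4, 221.1])]
```

View pics/j.png

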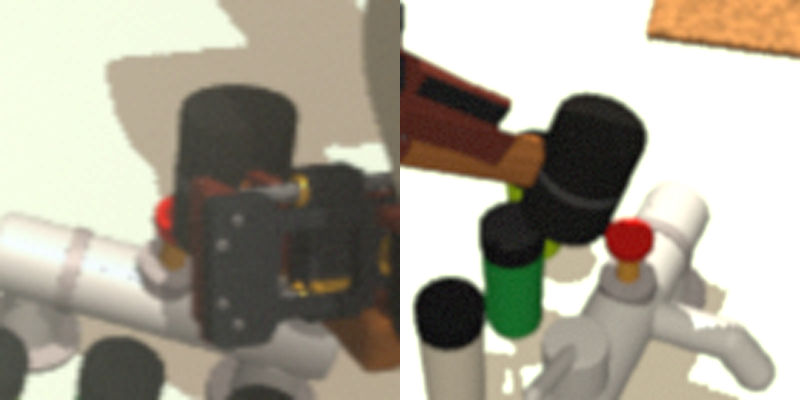

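The picture shows the head still leaning about 20–25°, with its lower end displaced toward the tubes. The side view has its top face near px (277,232) and bottom near (263,271), with the pin at (286,273). I'll fit the pose from these.

```bash
cat > fit.py <<'E'
from h import *
from scipy.optimize import least_squares
def pose(o,obs):
    M=R.from_rotvec(o["orientation"]).as_matrix();G=o["ee_pos"]-19*M[:,2]
    h=-np.r_[M[:2,0],0]/np.linalg.norm(M[:2,0]);up=np.array([0,0,1.])
    def geo(p):
        s=np.radians(p[0]);x=h*np.cos(s)-up*np.sin(s);z=up*np.cos(s)+h*np.sin(s)
        c=G+(55+p[1])*x+p[2]*z; return {"top":c+40*z,"bot":c-40*z,"c":c,"low":c-40*z+30*x}
    P={n:np.load(f"P_{n}.npy") for n in("scene","side")}
    r=least_squares(lambda p:np.concatenate([proj(P[n],geo(p)[k])-uv for n,k,uv in obs]+[[.05*p[1],.05*p[2]]]),[20,0,0],diff_step=1e-2)
    print("sag,slide,perp",r.x.round(1),"res",r.fun.round(1))
    for k,v in geo(r.x).items(): print(k,v.round(1))
    print("grasp",G.round(1),"up in tool",(M.T@up).round(3),"h in tool",(M.T@h).round(3))
E
python3 - <<'E'
from fit import *
o=ctrl.get_obs()
pose(o,[("side","top",(276.8,232.3)),("side","bot",(262.8,270.8)),("scene","top",(394.5,175))])
E
```

```text
sag,slide,perp [33.1  0.   0. ] res [ 9.1  3.3 -2.1 -6.4 -4.4 -5.4  0.   0. ]
top [503.8 235.  237.3]
bot [543.3 253.7 170.3]
c [523.5 244.4 203.8]
low [520.6 243.  153.9]
grasp [565.2 264.1 233.8] up in tool [-0.843  0.001 -0.537] h in tool [-0.537 -0.001  0.843]
```

```bash
sed -i 's/\[20,0,0\],diff_step=1e-2/[20,5,5],diff_step=.1/' fit.py
python3 - <<'E'
from fit import *
o=ctrl.get_obs()
pose(o,[("side","top",(276.8,232.3)),("side","bot",(262.8,270.8)),("scene","top",(394.5,175))])
pose(o,[("side","top",(276.8,232.3)),("side","bot",(262.8,270.8)),("scene","top",(394.5,175)),("scene","bot",(392.,207.3))])
E
```

```text
sag,slide,perp [ 15.7  -8.1 -21.1] res [-1.   3.   0.3 -3.6 -1.2 -0.6 -0.4 -1.1]
top [519.7 242.6 239.4]
bot [539.3 251.8 162.3]
c [529.5 247.2 200.8]
low [513.2 239.5 154.2]
grasp [565.2 264.1 233.8] up in tool [-0.843  0.001 -0.537] h in tool [-0.537 -0.001  0.843]
sag,slide,perp [ 16.8  -8.8 -19.9] res [-1.1  2.9 -0.6 -3.8 -1.2 -0.6 -2.6  0.1 -0.4 -1. ]
top [519.9 242.7 239.8]
bot [540.8 252.6 163.2]
c [530.4 247.6 201.5]
low [514.8 240.3 154.5]
grasp [565.2 264.1 233.8] up in tool [-0.843  0.001 -0.537] h in tool [-0.537 -0.001  0.843]
```

Tilting another 15° to nearly level the head and shifting 30 mm toward the pin, then a first blow.

Call:
{"api": "apply_moves", "payload": {
  "targets": [
    [-1, [-0.16, 0, 0.25], [0, -0.08, 0]],
    [-1, [-0.12, 0, 0.26], [0, -0.087, 0]],
    [-1, [0, 0, 0], [0, 0, 0]]
  ]
}}

```text
t: 26.22
ee_pos: [523.3, 244.7, 220.4]
orientation: [2.28, 0.514, -1.681]
ft_force: [-0.6, 0.1, -4.7]
width: 21.1
grasp_force: 30.0
```

Run:
```python
from fit import *
V,o=net(("mallet","mallet_grip","pin_top"),("scene","side"))
M=R.from_rotvec(o["orientation"]).as_matrix();print((M.T@[0,0,1]).round(3))
# black head blob in the side view: axis by PCA
im=V["side"][0];g=im.max(2)
m=ctrl.masks_of("mallet","side")[0]["region"]&(g<45)
k,l,st,c=cv2.connectedComponentsWithStats(m.astype(np.uint8));i=1+np.argmax(st[1:,4])
pts=np.argwhere(l==i)[:,::-1].astype(np.float32);rect=cv2.minAreaRect(pts);print("side head",c[i].round(1),st[i],rect)
P=V["side"][1]
for cc in ([501,233.5,208],):
  for s in(-10,0,10,20):
    t=np.radians(s);h=np.array([-.905,-.425,0]);x=h*np.cos(t)-np.array([0,0,1])*np.sin(t);z=np.array([0,0,np.cos(t)])+h*np.sin(t);y=np.cross(z,x)
    X=np.array(cc)+(CYL-[0,0,40])@np.array([x,y,z]);q=np.array([proj(P,p) for p in X],np.float32)
    print(s,cv2.minAreaRect(q))
```

```text
26.32 [524.6 245.4 223.2] [ 0.43  1.05  0.93 -0.03  2.42  1.55] [ 0.  -0.5 -4.1] [ 0.68 -1.26 -0.01] 21.2
mallet scene [385.8 189. ] 0.91
mallet side [286.6 264.5] 0.55
   (array([497.7, 239.3, 173.3]), [[0.4, 0.6], [0.6, -0.6]])
mallet_grip scene [397.9 196.9] 0.84
mallet_grip side [256.8 249.5] 0.74
   (array([549.9, 260.1, 209.6]), [[-0.6, -0.8], [-0.9, 0.8]])
pin_top scene [355.3 264.7] 0.7
pin_top side [285.9 275.7] 0.5
   (array([562.2, 180.7,  17.9]), [[-8.9, -17.0], [-21.8, 12.9]])
[-0.953  0.001 -0.303]
side head [287.3 247.5] [ 270  222   36   52 1511] ((286.8427734375, 247.67904663085938), (32.90876007080078, 52.00642013549805), 7.594643592834473)
-10 ((286.533203125, 247.54513549804688), (56.050724029541016, 34.956146240234375), 80.88862609863281)
0 ((286.7277526855469, 247.47427368164062), (34.896976470947266, 56.13878631591797), 4.2366814613342285)
10 ((286.635498046875, 247.44570922851562), (34.87757873535156, 56.373939514160156), 17.635555267333984)
20 ((286.9526062011719, 247.57225036621094), (34.885902404785156, 56.439552307128906), 28.442768096923828)
```

The head is level (about 3°), centred over the pin, with a gap of about 25 mm. First blows.

Call:
{"api": "apply_moves", "payload": {
  "targets": [
    [-1, [0.7, 0, 0.22], [0, 0, 0]],
    [-1, [0, 0, 0], [0, 0, 0]],
    [-1, [-0.35, 0, -0.11], [0, 0, 0]],
    [-1, [-0.35, 0, -0.11], [0, 0, 0]],
    [-1, [0, 0, 0], [0, 0, 0]]
  ]
}}

```text
t: 27.3
ee_pos: [525.2, 245.8, 226.9]
orientation: [2.29, 0.517, -1.669]
ft_force: [-0.2, 0.3, -4.1]
width: 20.9
grasp_force: 30.0
```

```bash
cat >> fit.py <<'E'
def look():
    V,o=net(("mallet",),("scene","side"))
    im=V["side"][0]
    mm=ctrl.masks_of("mallet","side")
    if mm:
        m=mm[0]["region"]&(im.max(2)<45)
        k,l,st,c=cv2.connectedComponentsWithStats(m.astype(np.uint8));i=1+np.argmax(st[1:,4])
        print("side head",c[i].round(1),cv2.minAreaRect(np.argwhere(l==i)[:,::-1].astype(np.float32)))
    for n in V:
        hsv=cv2.cvtColor(V[n][0],cv2.COLOR_BGR2HSV);m=((hsv[...,1]>170)&((hsv[...,0]<6)|(hsv[...,0]>174))&(hsv[...,2]>90)).astype(np.uint8)
        k,l,st,c=cv2.connectedComponentsWithStats(m)
        for i in range(1,k):
            if st[i,4]>20 and abs(c[i][0]-(381 if n=="scene" else 286))<20 and 180<c[i][1]<310: print("red",n,st[i],c[i].round(1))
    for z in(0,11,22): print(z,[proj(V[n][1],[501,233.5,137-z]) for n in V],end=" ")
E
python3 -c "
from fit import *
look()"
```

```text
27.4 [524.5 245.4 224.5] [ 0.43  1.05  0.93 -0.03  2.42  1.55] [ 0.5 -0.2 -4.8] [ 0.7  -1.28  0.03] 21.0
mallet scene [386.2 190.8] 0.98
mallet side [283.2 264.4] 0.94
   (array([503.4, 240.9, 173.3]), [[0.4, 0.7], [0.7, -0.7]])
side head [286.9 246.2] ((286.7073059082031, 246.63414001464844), (32.68773651123047, 52.123687744140625), 6.34019136428833)
0 [array([380.2, 201.3]), array([285.7, 275. ])] 11 [array([379.3, 204.5]), array([285.5, 279. ])] 22 [array([378.4, 207.7]), array([285.3, 282.9])]
```

Call:
{"api": "apply_moves", "payload": {
  "targets": [
    [-1, [0.86, 0, 0.27], [0, 0, 0]],
    [-1, [0, 0, 0], [0, 0, 0]],
    [-1, [-0.43, 0, -0.135], [0, 0, 0]],
    [-1, [-0.43, 0, -0.135], [0, 0, 0]],
    [-1, [0, 0, 0], [0, 0, 0]]
  ]
}}

```text
t: 28.18
ee_pos: [525.5, 245.9, 227.7]
orientation: [2.291, 0.517, -1.668]
ft_force: [-1.0, 0.3, -5.1]
width: 21.0
grasp_force: 30.0
```

```bash
sed -i 's/hsv\[...,2\]>90/hsv[...,2]>35/; s/st\[i,4\]>20 and/st[i,4]>8 and/' fit.py; sed -i 's/hsv\[...,1\]>170/hsv[...,1]>150/' fit.py; python3 -c "
from fit import *
look()"
```

```text
28.27 [524.5 245.4 224.7] [ 0.43  1.05  0.93 -0.03  2.42  1.55] [ 0.1 -0.8 -3.9] [ 0.75 -1.3  -0.01] 20.7
mallet scene [385.6 190.8] 0.85
mallet side [287.3 261.2] 0.82
   (array([500.3, 236.7, 174.4]), [[-0.6, -1.0], [-1.1, 1.0]])
side head [286.8 246.1] ((286.39593505859375, 246.67625427246094), (32.464210510253906, 52.76384353637695), 8.746162414550781)
red scene [373 202   5  10  36] [375.  206.4]
red side [277 274  16  16 195] [284.5 282. ]
0 [array([380.2, 201.3]), array([285.7, 275. ])] 11 [array([379.3, 204.5]), array([285.5, 279. ])] 22 [array([378.4, 207.7]), array([285.3, 282.9])]
```

Call:
{"api": "apply_moves", "payload": {
  "targets": [
    [-1, [1.0, 0, 0.32], [0, 0, 0]],
    [-1, [0, 0, 0], [0, 0, 0]]
  ]
}}

```text
t: 28.68
ee_pos: [522.4, 244.5, 168.0]
orientation: [2.277, 0.514, -1.684]
ft_force: [0.5, 0.5, -3.5]
width: 21.5
grasp_force: 30.0
```

Call:
{"api": "apply_moves", "payload": {
  "targets": [
    [-1, [-0.5, 0, -0.16], [0, 0, 0]],
    [-1, [-0.5, 0, -0.16], [0, 0, 0]],
    [-1, [0, 0, 0], [0, 0, 0]]
  ]
}}

```text
t: 29.05
ee_pos: [525.6, 245.9, 228.0]
orientation: [2.292, 0.517, -1.667]
ft_force: [0.9, 0.2, -4.4]
width: 21.4
grasp_force: 30.0
```

```bash
python3 -c "
from fit import *
look()"
```

```text
29.15 [524.5 245.4 224.7] [ 0.43  1.05  0.93 -0.03  2.42  1.55] [ 0.1 -1.  -6.1] [ 0.69 -1.31  0.02] 21.8
mallet scene [383.5 191.1] 0.96
mallet side [287.4 262.7] 0.91
   (array([499.5, 233.8, 169.7]), [[-0.2, -0.3], [-0.3, 0.3]])
side head [286.5 245.3] ((285.8800048828125, 245.83999633789062), (33.09259796142578, 52.60874557495117), 8.130102157592773)
red scene [373 202   5  10  36] [375.  206.6]
red side [277 275  16  15 187] [284.5 282.4]
0 [array([380.2, 201.3]), array([285.7, 275. ])] 11 [array([379.3, 204.5]), array([285.5, 279. ])] 22 [array([378.4, 207.7]), array([285.3, 282.9])]
```

The pin marker is now within about 1 mm of home in the side view (282.4 against a predicted 282.9). One more, deeper blow, reading the force while down.

Call:
{"api": "apply_moves", "payload": {
  "targets": [
    [-1, [1.0, 0, 0.32], [0, 0, 0]],
    [-1, [0.12, 0, 0.04], [0, 0, 0]],
    [-1, [0, 0, 0], [0, 0, 0]]
  ]
}}

```text
t: 29.68
ee_pos: [523.0, 244.7, 164.7]
orientation: [2.278, 0.514, -1.682]
ft_force: [-2.7, -0.5, 1.4]
width: 21.4
grasp_force: 30.0
```

Call:
{"api": "apply_moves", "payload": {
  "targets": [
    [-1, [0.08, 0, 0.03], [0, 0, 0]],
    [-1, [0, 0, 0], [0, 0, 0]]
  ]
}}

```text
t: 29.92
ee_pos: [524.0, 245.2, 162.9]
orientation: [2.283, 0.515, -1.677]
ft_force: [3.0, 1.4, 8.2]
width: 21.8
grasp_force: 30.0
```

```bash
python3 -c "
from fit import *
look()"
```

```text
30.02 [524.  245.1 162.9] [ 0.43  1.12  0.92 -0.02  2.36  1.55] [4.  1.8 7.8] [-0.37  0.94 -0.02] 21.9
mallet scene [379.1 202.7] 0.74
mallet side [289.4 281.9] 0.83
   (array([492.4, 233.4, 122.1]), [[0.3, 0.4], [0.4, -0.4]])
side head [286.7 265.8] ((286.3414001464844, 266.0965881347656), (50.242515563964844, 31.88946533203125), 85.2363510131836)
0 [array([380.2, 201.3]), array([285.7, 275. ])] 11 [array([379.3, 204.5]), array([285.5, 279. ])] 22 [array([378.4, 207.7]), array([285.3, 282.9])]
```

12 N of reaction with no movement exceeds the pin's friction, so the pin is on its stop. Lifting off and carrying the mallet back to the board.

Call:
{"api": "apply_moves", "payload": {
  "targets": [
    [-1, [-0.4, 0, -0.13], [0, 0, 0]],
    [-1, [-0.5, 0, -0.16], [0, 0, 0]],
    [-1, [-0.3, 0, -0.1], [0, 0, 0]],
    [-1, [-0.04, 0.31, 0.14], [0, 0, 0]],
    [-1, [-0.088, 0.616, 0.276], [0, 0, 0]],
    [-1, [-0.088, 0.616, 0.276], [0, 0, 0]],
    [-1, [-0.088, 0.616, 0.276], [0, 0, 0]],
    [-1, [-0.088, 0.616, 0.276], [0, 0, 0]]
  ]
}}

```text
t: 31.18
ee_pos: [524.4, 89.7, 222.9]
orientation: [2.284, 0.515, -1.677]
ft_force: [1.1, -0.5, -5.5]
width: 21.6
grasp_force: 30.0
```

Call:
{"api": "apply_moves", "payload": {
  "targets": [
    [-1, [-0.088, 0.616, 0.276], [0, 0, 0]],
    [-1, [-0.088, 0.616, 0.276], [0, 0, 0]],
    [-1, [-0.088, 0.616, 0.276], [0, 0, 0]],
    [-1, [-0.088, 0.616, 0.276], [0, 0, 0]],
    [-1, [-0.088, 0.616, 0.276], [0, 0, 0]],
    [-1, [-0.088, 0.616, 0.276], [0, 0, 0]],
    [-1, [-0.088, 0.616, 0.276], [0, 0, 0]],
    [-1, [-0.088, 0.616, 0.276], [0, 0, 0]]
  ]
}}

```text
t: 32.17
ee_pos: [525.2, -182.3, 223.6]
orientation: [2.284, 0.516, -1.678]
ft_force: [0.1, 0.1, -4.3]
width: 21.5
grasp_force: 30.0
```

Call:
{"api": "apply_moves", "payload": {
  "targets": [
    [-1, [-0.088, 0.616, 0.276], [0, 0, 0]],
    [-1, [-0.05, 0.31, 0.14], [0, 0, 0]],
    [-1, [0, 0, 0], [0, 0, 0]]
  ]
}}

```text
t: 32.55
ee_pos: [525.6, -232.4, 224.3]
orientation: [2.285, 0.514, -1.678]
ft_force: [0.0, 0.1, -5.3]
width: 21.2
grasp_force: 30.0
```

Run:
```python
from fit import *
V,o=net(("mallet","mallet_grip","board"))
M=R.from_rotvec(o["orientation"]).as_matrix();print(M.round(3).tolist())
for n in("scene","side"):
  P=V[n][1];mm=ctrl.masks_of("mallet",n)
  if not mm: continue
  m=mm[0]["region"]&(V[n][0].max(2)<45);k,l,st,c=cv2.connectedComponentsWithStats(m.astype(np.uint8));i=1+np.argmax(st[1:,4])
  print(n,"head",c[i].round(1),st[i],cv2.minAreaRect(np.argwhere(l==i)[:,::-1].astype(np.float32)))
  for s in(-15,0,15):
    t=np.radians(s);h=np.array([-.905,-.425,0]);x=h*np.cos(t)-np.array([0,0,1])*np.sin(t);z=np.array([0,0,np.cos(t)])+h*np.sin(t);y=np.cross(z,x)
    X=np.array([501,-245,208])+(CYL-[0,0,40])@np.array([x,y,z]);q=np.array([proj(P,p) for p in X],np.float32);print(s,cv2.minAreaRect(q),q.min(0),q.max(0))
# pin & board
  hsv=cv2.cvtColor(V[n][0],cv2.COLOR_BGR2HSV);r=((hsv[...,1]>170)&((hsv[...,0]<6)|(hsv[...,0]>174))&(hsv[...,2]>90)).astype(np.uint8)
  k,l,st,c=cv2.connectedComponentsWithStats(r)
  for i in range(1,k):
    if st[i,4]>40: print("red",n,st[i],c[i].round(1))
```

```text
32.7 [ 526.4 -230.5  224.5] [-0.12  0.93  1.19 -0.65  2.12  1.  ] [ 0.4  0.8 -4.9] [ 0.67 -1.29  0.04] 21.7
mallet scene [188.2 152.2] 0.67
mallet side [344.1 135.2] 0.73
mallet wrist [281.2 172.5] 0.59
   (array([ 498.3, -243.2,  173.1]), [[-0.2, -1.2], [-0.7, 0.7], [0.3, -0.9]])
mallet_grip scene [183.2 155. ] 0.54
mallet_grip side [323.5 121.1] 0.76
   (array([ 551.9, -225.1,  211.3]), [[-0.6, -1.3], [-0.8, 1.1]])
board scene [197.7 199.4] 0.67
board side [334.  189.7] 0.74
   (array([ 503.2, -240.5,    3.6]), [[0.5, 1.0], [0.7, -0.9]])
[[0.271, 0.431, -0.861], [0.129, -0.903, -0.411], [-0.954, 0.0, -0.3]]
scene head [179.8 140.4] [178 138   7   7  22] ((179.9756317138672, 140.21951293945312), (4.685213088989258, 6.559298515319824), 51.34019470214844)
-15 ((183.75613403320312, 139.7139892578125), (41.566566467285156, 26.596240997314453), 77.84909057617188) [168.3 119.1] [199.3 160.1]
0 ((183.88961791992188, 139.892822265625), (42.914207458496094, 26.519786834716797), 79.7138442993164) [168.2 118.6] [199.5 161.1]
15 ((184.05328369140625, 140.18350219726562), (41.34480667114258, 26.27390480041504), 80.92401123046875) [168.4 119.5] [199.5 160.8]
red scene [373 202  13  10  96] [378.9 206.4]
side head [343.2 121.4] [331 104  26  36 766] ((343.16217041015625, 121.52702331542969), (22.522661209106445, 36.49657440185547), 9.462321281433105)
-15 ((343.89349365234375, 123.25688171386719), (39.88157653808594, 24.59174346923828), 81.39686584472656) [329.8 103.1] [358.  143.2]
0 ((343.9019470214844, 123.18663787841797), (24.392494201660156, 39.937889099121094), 8.27228832244873) [330.7 103.3] [358.1 143.1]
15 ((344.3345642089844, 123.41413116455078), (24.25139045715332, 39.40388870239258), 21.729795455932617) [327.5 103.2] [361.3 143.2]
red side [277 275  16  13 160] [284.6 281.4]
```

The pin's red marker moved 5.4 px (scene) and 6.9 px (side), against 6.4 and 7.9 expected for full travel. I need to settle whether it's fully home before putting the mallet down.

Run:
```python
from h import *
V=views(("scene","side"))
def red(im,c,r=14):
    x,y=int(c[0]),int(c[1]);w=im[y-r:y+r+1,x-r:x+r+1].astype(float);g=np.clip(w[...,2]-np.maximum(w[...,0],w[...,1])-40,0,None);g=np.minimum(g,60)
    Y,X=np.mgrid[y-r:y+r+1,x-r:x+r+1];col=g.sum(1);rows=np.arange(y-r,y+r+1);cs=np.cumsum(col)/col.sum()
    return [round((g*X).sum()/g.sum(),2),round((g*Y).sum()/g.sum(),2)],round(g.sum()),[round(float(np.interp(f,cs,rows)),2) for f in(.1,.5,.9)]
a=np.linspace(0,2*np.pi,60)
for n,c in (("scene",(380,204)),("side",(285,278))):
    P=V[n][1]
    print(n,red(cv2.imread(f"pics/a_{n}.png"),c),red(V[n][0],c))
    for d in(0,16,18,20,22):
        H=np.array([[501+17*np.cos(t),233.5+17*np.sin(t),z-d] for t in a for z in(131,143)])
        h=cv2.convexHull(np.array([proj(P,p) for p in H],np.float32));m=cv2.moments(h);print(d,round(m["m10"]/m["m00"],2),round(m["m01"]/m["m00"],2),h[:,0].min(0)[1],h[:,0].max(0)[1])
```

```text
scene ([np.float64(380.48), np.float64(200.77)], 3637, [196.83, 200.3, 203.67]) ([np.float64(378.93), np.float64(206.35)], 3585, [202.47, 205.85, 209.22])
0 380.27 201.3 194.2 208.4
16 378.92 206.03 199.0 213.1
18 378.76 206.62 199.6 213.7
20 378.6 207.19 200.2 214.2
22 378.42 207.77 200.7 214.8
side ([np.float64(284.96), np.float64(274.87)], 10053, [269.88, 274.33, 278.91]) ([np.float64(284.64), np.float64(281.61)], 10056, [276.51, 281.1, 285.69])
0 285.71 275.05 266.1 284.0
16 285.44 280.82 271.9 289.8
18 285.38 281.53 272.6 290.5
20 285.36 282.24 273.4 291.2
22 285.31 282.96 274.1 291.9
```

Both views consistently give 18.8 mm of travel, so it's about 3 mm short. There's time to go back for faster blows.

Call:
{"api": "apply_moves", "payload": {
  "targets": [
    [-1, [0.06, -0.43, -0.19], [0, 0, 0]],
    [-1, [0.12, -0.861, -0.383], [0, 0, 0]],
    [-1, [0.12, -0.861, -0.383], [0, 0, 0]],
    [-1, [0.12, -0.861, -0.383], [0, 0, 0]],
    [-1, [0.12, -0.861, -0.383], [0, 0, 0]],
    [-1, [0.12, -0.861, -0.383], [0, 0, 0]],
    [-1, [0.12, -0.861, -0.383], [0, 0, 0]],
    [-1, [0.12, -0.861, -0.383], [0, 0, 0]]
  ]
}}

```text
t: 34.35
ee_pos: [523.0, 127.0, 224.6]
orientation: [2.283, 0.516, -1.675]
ft_force: [-0.2, -0.6, -5.1]
width: 21.0
grasp_force: 30.0
```

Call:
{"api": "apply_moves", "payload": {
  "targets": [
    [-1, [0.12, -0.861, -0.383], [0, 0, 0]],
    [-1, [0.12, -0.861, -0.383], [0, 0, 0]],
    [-1, [0.06, -0.43, -0.19], [0, 0, 0]],
    [-1, [0.2, 0, 0.06], [0, 0, 0]],
    [-1, [1.0, 0, 0.32], [0, 0, 0]],
    [-1, [-1.0, 0, -0.32], [0, 0, 0]],
    [-1, [1.0, 0, 0.32], [0, 0, 0]],
    [-1, [-1.0, 0, -0.32], [0, 0, 0]]
  ]
}}

```text
t: 35.35
ee_pos: [518.4, 240.1, 200.3]
orientation: [2.261, 0.508, -1.703]
ft_force: [-0.2, -0.8, -4.8]
width: 21.9
grasp_force: 30.0
```

```bash
cat >> fit.py <<'E'
def pin():
    V=views(("side",));im=V["side"][0];w=im[260:300,270:300].astype(float)
    g=np.minimum(np.clip(w[...,2]-np.maximum(w[...,0],w[...,1])-25,0,None),30);c=g.sum(1);cs=np.cumsum(c)/c.sum()
    a=cv2.imread("pics/a_side.png")[260:300,270:300].astype(float);ga=np.minimum(np.clip(a[...,2]-np.maximum(a[...,0],a[...,1])-25,0,None),30).sum(1)
    print("row sums now",c.round().astype(int).tolist()[8:36]);print("start",ga.round().astype(int).tolist()[3:30])
    o=ctrl.get_obs();print(round(o["t"],2),o["ee_pos"].round(1),o["ft_force"].round(1),o["moment"].round(2))
    m=(im.max(2)<45)[200:300,255:320].astype(np.uint8);k,l,st,cc=cv2.connectedComponentsWithStats(m);i=1+np.argmax(st[1:,4]);print("head",cc[i]+[255,200],st[i])
E
python3 -c "
from fit import *
pin()"
```

```text
row sums now [0, 0, 0, 0, 0, 0, 10, 117, 286, 401, 441, 463, 482, 500, 490, 481, 465, 449, 417, 370, 305, 195, 35, 0, 0, 0, 0, 0]
start [0, 0, 0, 0, 0, 132, 317, 416, 462, 496, 510, 512, 510, 510, 499, 458, 421, 372, 300, 223, 78, 3, 0, 0, 0, 0, 0]
35.4 [522.  241.7 214. ] [3.3 1.1 4.2] [ 0.45 -0.75 -0.06]
head [290.44137466 249.38544474] [  19   24   33   53 1484]
```

Call:
{"api": "apply_moves", "payload": {
  "targets": [
    [-1, [1.0, 0, 0.32], [0, 0, 0]],
    [-1, [0.3, 0, 0.1], [0, 0, 0]],
    [-1, [-0.6, 0, -0.2], [0, 0, 0]],
    [-1, [-0.7, 0, -0.22], [0, 0, 0]],
    [-1, [0, 0, 0], [0, 0, 0]]
  ]
}}

```text
t: 36.02
ee_pos: [524.0, 243.3, 217.7]
orientation: [2.292, 0.516, -1.667]
ft_force: [0.7, 1.5, -4.5]
width: 21.4
grasp_force: 30.0
```

```bash
python3 -c "
from fit import *
pin()"
```

```text
row sums now [0, 0, 0, 0, 0, 0, 44, 223, 320, 378, 432, 462, 486, 503, 499, 484, 475, 456, 418, 366, 298, 186, 28, 0, 0, 0, 0, 0]
start [0, 0, 0, 0, 0, 132, 317, 416, 462, 496, 510, 512, 510, 510, 499, 458, 421, 372, 300, 223, 78, 3, 0, 0, 0, 0, 0]
36.08 [523.3 243.2 215.5] [ 0.3  0.1 -5.7] [ 0.71 -1.34  0.04]
head [287.3549007  237.37796284] [  15   12   35   53 1561]
```

Run:
```python
from h import *
P={n:np.load(f"P_{n}.npy") for n in("scene","side")}
for s,d in (((380.48,200.77),(284.96,274.87)),((378.93,206.35),(284.64,281.61))):
    print(tri([(P["scene"],s),(P["side"],d)]))
# board top-plane check of z bias: tri of hull centroid for a modelled head
a=np.linspace(0,2*np.pi,60)
for dd in(0,3,19,22):
    c=[]
    for n in P:
        H=np.array([[501+17*np.cos(t),233.5+17*np.sin(t),z-dd] for t in a for z in(131,143)])
        m=cv2.moments(cv2.convexHull(np.array([proj(P[n],p) for p in H],np.float32)));c.append((P[n],(m["m10"]/m["m00"],m["m01"]/m["m00"])))
    print(dd,tri(c)[0])
```

```text
(array([501.7, 234.3, 138.6]), [[0.2, 0.3], [0.3, -0.3]])
(array([501.7, 234.3, 119.8]), [[0.2, 0.3], [0.3, -0.3]])
0 [501.  233.6 136.9]
3 [501.  233.6 133.9]
19 [501.  233.6 117.9]
22 [501.  233.6 114.9]
```

The head stays level but has slid up about 27 mm in the grip, so the handle is now centred in the pads and held better. I'll blow again from further up, with the face shifted 8 mm so the lever is shorter.

Call:
{"api": "apply_moves", "payload": {
  "targets": [
    [-1, [0.55, 0, 0.33], [0, 0, 0]],
    [-1, [1.0, 0, 0.32], [0, 0, 0]],
    [-1, [0, 0, 0], [0, 0, 0]]
  ]
}}

```text
t: 36.45
ee_pos: [513.9, 238.9, 127.1]
orientation: [2.278, 0.514, -1.683]
ft_force: [0.1, 0.0, -4.3]
width: 21.6
grasp_force: 30.0
```

```bash
python3 -c "
from fit import *
pin()"
```

```text
row sums now [23, 15, 16, 16, 16, 10, 5, 5, 15, 102, 133, 145, 144, 159, 174, 192, 214, 233, 247, 273, 281, 199, 38, 0, 0, 0, 0, 0]
start [0, 0, 0, 0, 0, 132, 317, 416, 462, 496, 510, 512, 510, 510, 499, 458, 421, 372, 300, 223, 78, 3, 0, 0, 0, 0, 0]
36.5 [514.6 239.3 127.8] [ 0.4 -0.6 -5.2] [ 0.67 -1.26  0.05]
head [291.12862191 263.04028269] [  17   39   39   50 1415]
```

Run:
```python
from fit import *
V,o=net(("mallet","mallet_grip"))
M=R.from_rotvec(o["orientation"]).as_matrix();G=o["ee_pos"]-19*M[:,2];print("G",G.round(1),M.round(2).tolist())
im=V["side"][0];m=(im.max(2)<45)[200:300,255:320].astype(np.uint8);k,l,st,c=cv2.connectedComponentsWithStats(m);i=1+np.argmax(st[1:,4])
print(cv2.minAreaRect(np.argwhere(l==i)[:,::-1].astype(np.float32)),c[i]+[255,200])
P=V["side"][1]
for s in(-30,-20,-10,0):
    t=np.radians(s);h=np.array([-.905,-.425,0]);x=h*np.cos(t)-np.array([0,0,1])*np.sin(t);z=np.array([0,0,np.cos(t)])+h*np.sin(t);y=np.cross(z,x)
    q=np.array([proj(P,p) for p in np.array([495,231,163])+(CYL-[0,0,40])@np.array([x,y,z])],np.float32);print(s,cv2.minAreaRect(q),q.min(0),q.max(0))
w,Pw=V["wrist"];mm=ctrl.masks_of("mallet","wrist");print(mm[0]["bbox"] if mm else 0)
```

```text
36.65 [515.6 239.9 129.9] [ 0.43  1.15  0.95 -0.02  2.31  1.55] [-0.2 -0.6 -4.7] [ 0.69 -1.28 -0.06] 22.1
mallet scene [378.2 198.5] 0.8
mallet side [297.3 274.9] 0.89
mallet wrist [513.2  12.7] 0.44
   (array([567.2, 210.1,  95.2]), [[-15.0, 33.4], [-40.4, -2.1], [-143.4, 172.4]])
mallet_grip scene [389.3 213.8] 0.64
mallet_grip side [262.  271.9] 0.6
   (array([542.9, 254.2, 148.4]), [[-0.7, -1.1], [-1.2, 1.0]])
G [531.9 247.7 135.6] [[0.27, 0.43, -0.86], [0.13, -0.9, -0.41], [-0.95, 0.0, -0.3]]
((35.481971740722656, 62.89836120605469), (50.691993713378906, 31.905187606811523), 68.62937927246094) [290.61462729 262.48523207]
-30 ((290.04351806640625, 264.83404541015625), (54.471248626708984, 33.74378204345703), 49.418052673339844) [264.7 238.9] [313.9 290.9]
-20 ((290.13043212890625, 264.8157958984375), (54.16975021362305, 33.75775146484375), 62.598575592041016) [267.1 238.3] [311.5 291.6]
-10 ((289.22906494140625, 265.1209716796875), (54.06404495239258, 33.644287109375), 80.7889404296875) [270.1 238.1] [308.4 292. ]
0 ((289.50860595703125, 265.0839538574219), (33.70027542114258, 54.136878967285156), 4.236310958862305) [273. 238.] [307.5 292.1]
[235.9, 183.1, 333.3, 356.1]
```

The head is tilted up about 16° and the handle is still well inside the pads. I'll raise, tilt the tool back by 16° to level it, and blow again with the shorter lever.

Call:
{"api": "apply_moves", "payload": {
  "targets": [
    [-1, [-0.86, 0, -0.27], [0, 0, 0]],
    [-1, [0.03, 0, -0.1], [0, 0.09, 0]],
    [-1, [0, 0, 0], [0, 0.09, 0]],
    [-1, [0.86, 0, 0.58], [0, 0, 0]],
    [-1, [0.1, 0, 0.07], [0, 0, 0]]
  ]
}}

```text
t: 37.62
ee_pos: [519.0, 241.7, 119.1]
orientation: [2.532, 0.572, -1.363]
ft_force: [4.2, 2.0, 12.1]
width: 22.2
grasp_force: 30.0
```

```bash
python3 -c "
from fit import *
pin()"
```

```text
row sums now [14, 4, 4, 6, 0, 0, 0, 0, 0, 24, 75, 91, 89, 94, 102, 104, 121, 141, 148, 158, 168, 136, 24, 0, 0, 0, 0, 0]
start [0, 0, 0, 0, 0, 132, 317, 416, 462, 496, 510, 512, 510, 510, 499, 458, 421, 372, 300, 223, 78, 3, 0, 0, 0, 0, 0]
37.67 [519.1 241.7 119.1] [-1.1 -1.2  2.6] [-0.04  0.28  0.01]
head [293.22253324 264.71238628] [  22   40   34   51 1429]
```

It holds against 17 N without moving, and it hasn't moved since the second blow. So the pin is on its stop and the pixel scale is slightly off. Returning to the board now.

Call:
{"api": "apply_moves", "payload": {
  "targets": [
    [-1, [-0.5, 0, -0.34], [0, 0, 0]],
    [-1, [-0.6, 0, -0.4], [0, 0, 0]],
    [-1, [-0.11, 0.43, 0.16], [0, 0, 0]],
    [-1, [-0.213, 0.86, 0.315], [0, 0, 0]],
    [-1, [-0.213, 0.86, 0.315], [0, 0, 0]],
    [-1, [-0.213, 0.86, 0.315], [0, 0, 0]],
    [-1, [-0.213, 0.86, 0.315], [0, 0, 0]],
    [-1, [-0.213, 0.86, 0.315], [0, 0, 0]]
  ]
}}

```text
t: 38.67
ee_pos: [526.5, -18.9, 184.8]
orientation: [2.536, 0.572, -1.358]
ft_force: [0.1, 0.0, -4.3]
width: 22.1
grasp_force: 30.0
```

Call:
{"api": "apply_moves", "payload": {
  "targets": [
    [-1, [-0.213, 0.86, 0.315], [0, 0, 0]],
    [-1, [-0.213, 0.86, 0.315], [0, 0, 0]],
    [-1, [-0.213, 0.86, 0.315], [0, 0, 0]],
    [-1, [-0.213, 0.86, 0.315], [0, 0, 0]],
    [-1, [-0.11, 0.43, 0.16], [0, 0, 0]]
  ]
}}

```text
t: 39.3
ee_pos: [531.6, -230.8, 185.6]
orientation: [2.537, 0.569, -1.36]
ft_force: [0.1, 0.7, -4.3]
width: 21.7
grasp_force: 30.0
```

Run:
```python
from fit import *
V,o=net(("mallet","mallet_grip"),("scene","side"))
M=R.from_rotvec(o["orientation"]).as_matrix();G=o["ee_pos"]-19*M[:,2];print("G",G.round(1),M.round(2).tolist())
x0,y0=320,90
im=V["side"][0];m=(im.max(2)<45)&ctrl.masks_of("mallet","side")[0]["region"];k,l,st,c=cv2.connectedComponentsWithStats(m.astype(np.uint8));i=1+np.argmax(st[1:,4])
print(cv2.minAreaRect(np.argwhere(l==i)[:,::-1].astype(np.float32)),c[i],st[i])
P=V["side"][1]
for s in(-20,-10,0,10,20):
    t=np.radians(s);h=np.array([-.905,-.425,0]);x=h*np.cos(t)-np.array([0,0,1])*np.sin(t);z=np.array([0,0,np.cos(t)])+h*np.sin(t);y=np.cross(z,x)
    q=np.array([proj(P,p) for p in np.array([500,-243,220])+(CYL-[0,0,40])@np.array([x,y,z])],np.float32);print(s,cv2.minAreaRect(q),q.min(0),q.max(0))
for n,u in(("scene",(378.9,206.4)),("side",(284.6,281.6))):
    w=V[n][0][int(u[1])-14:int(u[1])+15,int(u[0])-14:int(u[0])+15].astype(float);g=np.minimum(np.clip(w[...,2]-np.maximum(w[...,0],w[...,1])-40,0,None),60);print(n,(g.sum(1)*np.arange(29)).sum()/g.sum()+int(u[1])-14)
```

```text
39.4 [ 531.8 -230.6  185.6] [-0.15  0.84  1.27 -0.51  1.88  1.04] [-0.4 -0.1 -4.4] [ 0.62 -1.15 -0.04] 21.5
mallet side [346.8 130.6] 0.73
mallet_grip scene [185.4 151.3] 0.63
mallet_grip side [323.3 119.2] 0.65
   (array([ 550.8, -217.8,  221.6]), [[-0.4, -0.9], [-0.5, 0.7]])
G [ 546.1 -223.8  196.1] [[0.5, 0.43, -0.75], [0.24, -0.9, -0.36], [-0.83, 0.0, -0.55]]
((344.8204345703125, 114.9115982055664), (22.968210220336914, 38.420509338378906), 3.012787342071533) [344.70012392 114.28748451] [333  96  25  39 807]
-20 ((344.9647521972656, 119.39313507080078), (40.08235549926758, 24.80525016784668), 74.47604370117188) [329.3  99. ] [360.  139.6]
-10 ((345.19244384765625, 119.363037109375), (40.28645706176758, 24.705848693847656), 85.27049255371094) [331.7  99.2] [357.6 139.6]
0 ((345.1916198730469, 119.4774169921875), (24.61595916748047, 40.20994186401367), 6.186242580413818) [331.4  99.3] [359.  139.5]
10 ((344.6899719238281, 119.37999725341797), (24.444400787353516, 39.93956756591797), 18.43494987487793) [329.1  99.3] [361.3 139.5]
20 ((344.643798828125, 119.35437774658203), (24.40921401977539, 39.431663513183594), 28.31336784362793) [327.2  99.1] [363.1 139.6]
scene 206.34909716251076
side 281.6086739282502
```

The pin marker is exactly where it was before the extra, harder blows, which confirms it's home. The handle sits high in the pads, so I'll lower with about 10° of head-down tilt to keep the fingertips clear of the board.

Call:
{"api": "apply_moves", "payload": {
  "targets": [
    [-1, [0.2, 0, 0.15], [0, 0.072, 0]],
    [-1, [0.4, 0, 0.4], [0, 0.072, 0]],
    [-1, [0.55, 0, 0.58], [0, 0, 0]],
    [-1, [0.55, 0, 0.58], [0, 0, 0]],
    [-1, [0.3, 0, 0.31], [0, 0, 0]],
    [-1, [0.14, 0, 0.14], [0, 0, 0]],
    [-1, [0, 0, 0], [0, 0, 0]]
  ]
}}

```text
t: 40.52
ee_pos: [531.1, -228.8, 33.6]
orientation: [2.707, 0.612, -1.077]
ft_force: [-0.5, -0.6, -3.4]
width: 21.5
grasp_force: 30.0
```

Run:
```python
from fit import *
V,o=net(("mallet","mallet_grip"),("scene","side"))
M=R.from_rotvec(o["orientation"]).as_matrix();print(M.round(2).tolist())
im=V["side"][0];m=(im.max(2)<45)&ctrl.masks_of("mallet","side")[0]["region"];k,l,st,c=cv2.connectedComponentsWithStats(m.astype(np.uint8));i=1+np.argmax(st[1:,4])
print(cv2.minAreaRect(np.argwhere(l==i)[:,::-1].astype(np.float32)),c[i],st[i])
P=V["side"][1]
for s in(-10,0,10,20):
    t=np.radians(s);h=np.array([-.905,-.425,0]);x=h*np.cos(t)-np.array([0,0,1])*np.sin(t);z=np.array([0,0,np.cos(t)])+h*np.sin(t);y=np.cross(z,x)
    q=np.array([proj(P,p) for p in np.array([494,-248,62])+(CYL-[0,0,40])@np.array([x,y,z])],np.float32);print(s,cv2.minAreaRect(q),q.min(0),q.max(0))
```

```text
40.62 [ 531.7 -229.2   34.6] [-0.19  0.9   1.39 -0.42  1.5   1.11] [-1.  -1.1 -6. ] [ 0.5  -1.    0.04] 21.9
mallet scene [196.5 193.7] 0.72
mallet side [339.4 179. ] 0.72
   (array([ 497.5, -246.5,   29.6]), [[-0.9, -1.8], [-1.2, 1.5]])
mallet_grip scene [355.3 264.6] 0.7
mallet_grip side [321.9 167.1] 0.91
   (array([633.6, 159.5, 256. ]), [[-9.5, -66.1], [-89.0, 19.8]])
[[0.66, 0.43, -0.62], [0.31, -0.9, -0.3], [-0.69, 0.0, -0.73]]Traceback (most recent call last):
  File "<stdin>", line 4, in <module>
IndexError: list index out of range
```

Call:
{"api": "apply_moves", "payload": {
  "targets": [
    [-1, [0.083, 0, 0.087], [0, 0, 0]],
    [-1, [0.07, 0, 0.072], [0, 0, 0]],
    [-1, [0.02, 0, 0.02], [0, 0, 0]]
  ]
}}

```text
t: 41.25
ee_pos: [530.7, -229.0, 21.4]
orientation: [2.707, 0.611, -1.079]
ft_force: [1.6, 1.2, 3.4]
width: 22.0
grasp_force: 30.0
```

Contact on the board. Releasing, then backing off along the tool axis.

Call:
{"api": "apply_moves", "payload": {
  "targets": [
    [0.5, [0, 0, 0], [0, 0, 0]],
    [0.5, [0, 0, 0], [0, 0, 0]],
    [0.5, [0, 0, 0], [0, 0, 0]],
    [0.5, [0, 0, -0.2], [0, 0, 0]],
    [0.5, [0, 0, -0.6], [0, 0, 0]],
    [0.5, [0, 0, -0.9], [0, 0, 0]],
    [0.5, [0, 0, -0.9], [0, 0, 0]]
  ]
}}

```text
t: 42.12
ee_pos: [612.6, -190.0, 117.2]
orientation: [2.708, 0.611, -1.077]
ft_force: [0.4, -0.3, 0.1]
width: 65.7
grasp_force: 0.0
```

Run:
```python
from fit import *
V,o=net(("mallet","mallet_grip"),("scene","side","wrist"))
P=V["side"][1]
for n in("side","scene"):
    mm=ctrl.masks_of("mallet",n);print(n,mm[0]["bbox"] if mm else 0)
    h=np.array([-.905,-.425,0]);X=np.array([499,-245,12])+np.vstack([CYL,BOX])@np.array([h,np.cross([0,0,1],h),[0,0,1]])
    q=np.array([proj(V[n][1],p) for p in X]);print("model",q.min(0),q.max(0))
```

```text
42.27 [ 614.  -189.9  117.5] [-0.12  0.89  1.17 -0.38  1.73  1.07] [-0.6 -0.   0.6] [ 0.16 -0.2   0.06] 66.3
mallet side [337.9 187.5] 0.91
mallet wrist [280.4 207.6] 0.91
   (array([ 494.8, -244.8,    9.5]), [[0.3, -0.6], [-0.7, -1.4]])
mallet_grip side [316.5 174.9] 0.8
mallet_grip wrist [279.9 212.3] 0.94
   (array([ 553.4, -217. ,   55.5]), [[0.1, -0.3], [-0.4, -0.9]])
side [274.9, 157.0, 351.0, 188.5]
model [275.1 155.7] [351.1 192.3]
scene [182.0, 167.9, 209.2, 184.9]
model [180.7 167.8] [207.9 240.7]
```

```bash
python3 -c "
from workcell import ctrl
print(ctrl.close_job())"
```

```text
the job is handed in; nothing more can be done
None
```

I handed the job in at about 42.3 s: the mallet stands level on its head on the cork board and I believe the pin is fully home. The cameras put its travel at about 19 of 22 mm, but it held against 17 N and later blows didn't move it. I did not re-check the mixer or the tubes at the end.

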